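# Clamp a bamboo lantern handle in the drilling jig with the slip-clutch knob

### The arm

A 6-joint arm with a two-finger parallel gripper is mounted at the origin on the work surface. World frame = base frame: x ahead of the robot, y to its left, z up, the work surface at z = 0. Lengths are in mm, angles in degrees, forces in N, time in s.
With the tool pointing down it reaches from about 300 to 850 mm from the base axis. Payload 4.2 kg.
Tool frame: the origin (TCP) lies at the very end of the fingers, on their centre line; the grasp point (between the pads) lies 19 mm behind it; z points along the fingers, y is the direction in which the jaws open and shut (so a half turn about z gives the same grasp; the last joint's range is limited). The gripper opens to 91 mm and grips with 3 to 60 N. Pads are 32 mm wide; open, the fingers measure 118 mm over their backs; the gripper's body (76 mm by 178 mm) begins 60 mm behind the grasp point.
Start: joints at [-66.921, 18.312, 89.639, -0, 72.044, -1.146], TCP at [235.936, -524.383, 213.976] pointing down, gripper open.
Joint ranges: [-177.97, 177.97], [-48.28, 115.42], [12.27, 149.76], [-77.06, 257.06], [2.81, 150.46], [-146.56, 146.56]. Speed limits (degrees/s): [147.25, 147.25, 180, 180, 180, 180].

### API

Orientations are given as [roll, pitch, yaw] about the fixed x, y, z axes, in that order (R = Rz(yaw) Ry(pitch) Rx(roll)).
In Python, from workcell import telemetry, grab_frame, job gives the robot as it stands.
- The arm moves only by the tool drive_tool, never from a script. Its argument "moves" is a list of rows, each an object of numbers: "claw": the closure, from -1 (fully open) to 1 (shut); "dx", "dy", "dz": the shift along the tool's x, y, z in units of 20 mm (1.0 is 20 mm); "yaw": the turn about the tool's z in units of 0.15 rad (1.0 is 0.15 rad). In form: [{"claw": .., "dx": .., "dy": .., "dz": .., "yaw": ..}, ...]. A call has 1 to 5 rows; each row shifts and turns the pose as measured when the row begins, along the tool's axes as they then stand; what a row does not reach is not made up. A row lasts 1/8 s, in which the tool goes at most 62.5 mm and 10.7 degrees, less where a joint would pass 70% of its speed; a pose out of reach is approached as far as the arm can. A call with a number of a shift or a turn outside -1 to 1 is refused whole. A call with a gripper value outside its range is refused whole. The fingers move at their own pace and stop on an object; "grip_force" is the grip in N (left out, the last holds). Time passes only in rows, so rows that do not move let the fingers close. It gives the time, the measured TCP pose, the force and the opening at its end, in the units of the state.
- telemetry.state(): the state, without advancing time (a new reading comes with each control period).
- grab_frame(name): name is "scene" or "top" or "wrist"; returns a dict with "color" (384x512x3 uint8, blue, green, red), "vertical_fov" (degrees; the focal length in pixels is half the picture's height over the tangent of half this angle, whatever the lens; pixels are square), "cx", "cy" (the principal point, pixels), "dist" ([k1, k2, p1, p2, k3] as OpenCV has them; the pictures are not rectified), "pose" (4x4, takes a point from camera to world coordinates). Camera axes: x right, y down, z forward; pixel columns grow to the right and rows downward; lengths in mm; the calibration is good to about 2 mm. A picture is of the moment at which its call begins. There is no depth.
- job.job_done(): hands the job in, once; it reports no verdict.
The state is a dict: "time_s": time; "qpos": joint angles; "qvel": joint speeds; "effort": joint torques, N m; "ee_pos": TCP position; "ee_rot": TCP orientation; "force": force on the tool from outside, world axes, zero at the start; "torque": the same for the moment, N m; "gripper_width": finger opening in mm.
Only numpy, scipy, OpenCV 4.12 (cv2) and the standard library are available. Lean on these libraries where they do the work, as an engineer would, in place of code of your own. Each camera call takes 0.05 s, during which the arm holds its last target.

### The job

Take the bamboo tube from its wooden cradle and slide it along the vee of the drilling jig, under the clamp, until its end bears gently on the steel end stop. Then tighten the clamp by its black slip-clutch knob, clockwise, until the clutch has clicked about three times, no more than five, and let go, leaving the tube clamped against the stop. Do not ram the stop, and leave the bowl, the block of sticks and the glue bottle alone.

Things in the scene. Friction and masses are not known exactly. Their poses are not given: they have to be found in the camera images.
- tube_center (a point): Centre of the loose bamboo tube: straw-coloured, round, 26 mm in diameter, 200 mm long, about 55 g; x runs along the tube. It starts lying level in two notches of the dark wooden cradle. Both ends are alike: either may go to the stop.
- cradle: Fixed dark wooden cradle, 80 mm long (x, along the tube), 62 mm wide, 45 mm high; origin at the centre of its underside. Its two notched boards stand 28 mm either side of the centre, so the tube can be gripped from above beyond them, 50 to 95 mm from the tube's centre; its axis is 43 mm above the table.
- vee_mouth (a point): Open entry end of the jig's vee, at the height of the tube's axis when the tube rests in the vee (45.4 mm above the table). x points along the vee to the end stop, z up. The pale wooden vee is a 90 degree groove open to above, 120 mm long from here to the stop, its upper edges 5 mm above this point and 46 mm apart. Its first 47 mm are free above, so a tube can be lowered in there.
- vee_seat (a point): Where the tube's centre lies when the tube rests in the vee with its end on the stop: on the vee's line, 20 mm in from the mouth, 100 mm short of the stop. x along the vee to the stop. The tube's last 80 mm then stick out of the mouth.
- stop_face (a point): Point of the end stop (8 mm steel plate across the far end of the vee, top 65 mm above the table) that the tube's end meets; x points along the vee, into the stop.
- shoe_face (a point): Centre of the underside of the clamp's shoe (24 mm by 22 mm, does not turn), which comes down on the tube 60 mm in from the mouth. At the start it is 2.8 to 6 mm above the top of a tube lying in the vee.
- knob_grip (a point): Centre (half-way up) of the black ribbed slip-clutch knob on top of the clamp screw: upright axis, 34 mm in diameter, 26 mm high, 70 mm above the shoe's underside. Below it are 20 mm or more of free height over the bridge, round a 20 mm brass collar. Clockwise from above tightens: knob, screw and shoe sink 12 mm a turn (1.9 mm a radian), against about 0.13 N m.
- knob_mark (a point): White index line on the top of the knob, 12.5 mm from its axis, 13 mm above the knob's middle; turns with the knob.
- screw_end (a point): Steel end of the clamp screw in the middle of the knob's top, 15 mm above the knob's middle, with a red line along its x axis; turns with the screw. The white line (knob_mark, x axis along it) and the red one stand in one line at the start; each click carries the white line 15 degrees clockwise past the red one.
- bowl: Bystander: white ceramic bowl, 110 mm across, 50 mm high; origin at the centre of its underside.
- stick_block: Bystander: yellow block 90 x 70 x 50 mm with thin bamboo sticks standing in it up to 140 mm; origin at the centre of its underside.
- glue: Bystander: white glue bottle with orange cap, 56 mm across, 130 mm high; origin at the centre of its underside.
- tube: The bamboo tube (origin on its lowest line as it lay at the start; use tube_center).
- stop: The steel end stop (see stop_face).
- shoe: The clamp's shoe (see shoe_face).
- jig: The fixed drilling jig: plywood base 150 x 130 x 10 mm, vee along its x, origin on the table midway along the vee, under the screw axis. The clamp's dark steel bridge (26 mm along x, 100 mm wide, underside 80 mm, top 94 mm above the table) stands over the origin; a drill-guide arm 72 to 80 mm above the table crosses the vee 30 to 50 mm beyond it.
- knob: The slip-clutch knob (origin at its underside, z up). From first touch on the tube it turns about 0.4 rad more while the shoe beds in; then the clutch slips: the knob turns on its screw at 0.25 N m (0.12 more than running free), no longer sinks, and clicks every 15 degrees (0.26 rad). The clamp then presses with 55 to 70 N and stays tight when let go. Anticlockwise loosens.
Things that resemble listed ones, but are neither listed nor needed, are in the scene too. Of the things like the tube, leave any that is pink; of the rest the larger one is meant. Of the things shaped like the jig, the plywood one is meant.

How it is judged (in metres and radians):
On the way, in this order (a step that is already met when the one before it is completed fails the run):
1. the tube lies in the vee with its end pressed on the stop (contact force between tube and stop above 1 N and distance between tube_center and vee_seat below 0.004 m), for 0.1 s.
2. the shoe is tight on the tube and the clutch has slipped at least two clicks, the tube still at the stop (contact force between shoe and tube above 40 N and y of knob_mark in the frame of screw_end below -0.00544 m and distance between tube_center and vee_seat below 0.003 m), for 0.1 s.
At the end, for the whole second after the job is handed in: The tube lies in the vee with its centre within 2.5 mm of the seat (end on the stop) and its axis within 0.04 rad of the vee, the shoe presses it with more than 40 N, the white line stands 0.45 to 1.6 rad (2 to 6 clicks) clockwise past the red one, and the tube is at rest (distance between tube_center and vee_seat below 0.0025 m and angle between the x axis of tube_center and the x axis of vee_seat, either way round below 0.04 rad and contact force between shoe and tube above 40 N and y of knob_mark in the frame of screw_end below -0.00544 m and linear speed of tube below 0.01 m/s); the robot touches nothing.
It fails at once if the tube rammed against the stop with more than 20 N (contact force between tube and stop above 20 N).
It fails at once if the bamboo crushed: more than 100 N between shoe and tube (contact force between shoe and tube above 100 N).
It fails at once if the clutch wrung on past 6 clicks (x of knob_mark in the frame of screw_end below -0.00037 m).
It fails at once if a bystander pushed more than 15 mm (distance of any of bowl, stick_block, glue from where it was at the start of the episode above 0.015 m).
It also fails if it takes over 72 s, if anything falls off the work surface, if the arm or the gripper's body presses on something with over 40 N, if the wrist force passes 120 N, or if a joint passes its speed limit or range.

## Working session

There is one attempt and no reset: what is moved stays moved. The work goes in short steps, Python scripts to look and compute and a tool call to move; the robot and the scene stay as the last step left them, time stands still between calls to the robot, and variables do not carry over. Pictures are saved under pics/ and viewed, and the job is handed in when it is done.

Besides the shell and the picture viewer there is one more tool, called after "Request:" as name([rows], argument=value, ...), one row to a line, values as JSON. drive_tool: Moves the arm, as the interface text tells. Its arguments: {"type":"object","properties":{"moves":{"type":"array"},"grip_force":{"type":"number"}},"required":["moves"]}

```bash
ls; mkdir -p pics
cat > h.py <<'E'
import numpy as np, cv2, json
from workcell import telemetry, grab_frame, job
def grab(name,tag):
    f=grab_frame(name); cv2.imwrite(f'pics/{tag}.png',f['color'])
    np.savez(f'pics/{tag}.npz',**{k:np.array(v) for k,v in f.items()}); return f
def load(tag): return {k:v for k,v in np.load(f'pics/{tag}.npz').items()}
def K(f):
    h=f['color'].shape[0]; fl=h/2/np.tan(np.radians(float(f['vertical_fov']))/2)
    return np.array([[fl,0,float(f['cx'])],[0,fl,float(f['cy'])],[0,0,1]])
def ray(f,uv):
    p=cv2.undistortPoints(np.array(uv,float).reshape(-1,1,2),K(f),np.array(f['dist'],float)).reshape(-1,2)
    d=np.c_[p,np.ones(len(p))]@np.array(f['pose'])[:3,:3].T
    return np.array(f['pose'])[:3,3],d
def onplane(f,uv,z):
    o,d=ray(f,uv); return o+d*((z-o[2])/d[:,2])[:,None]
def proj(f,P):
    T=np.linalg.inv(np.array(f['pose'],float)); 
    return cv2.projectPoints(np.array(P,float).reshape(-1,1,3),cv2.Rodrigues(T[:3,:3])[0],T[:3,3],K(f),np.array(f['dist'],float))[0].reshape(-1,2)
def tri(fs,uvs):
    A=np.zeros((3,3));b=np.zeros(3)
    for f,uv in zip(fs,uvs):
        o,d=ray(f,uv);d=d[0]/np.linalg.norm(d[0]);M=np.eye(3)-np.outer(d,d);A+=M;b+=M@o
    return np.linalg.solve(A,b)
E
python3 - <<'E'
from h import *
np.set_printoptions(precision=2,suppress=True)
for n in ['scene','top','wrist']:
    f=grab(n,n+'0'); print(n,f['vertical_fov'],f['cx'],f['cy'],f['dist']); print(np.array(f['pose']))
print(telemetry.state())
E
```

```text
pics
scene 50.36395789248535 256.56792079765694 193.28584582904818 [-0.02  0.    0.    0.    0.  ]
[[   0.75    0.5    -0.44  978.62]
 [   0.66   -0.57    0.48 -443.56]
 [  -0.01   -0.65   -0.76  794.05]
 [   0.      0.      0.      1.  ]]
top 52.80397358258016 255.18057939559563 195.34968945195035 [-0.09  0.    0.    0.    0.  ]
[[   0.01   -1.      0.06  476.23]
 [  -1.     -0.01    0.01    9.16]
 [  -0.01   -0.06   -1.   1249.28]
 [   0.      0.      0.      1.  ]]
wrist 64.87642403650352 255.09527200302728 186.90884710715034 [-0.07  0.    0.    0.    0.  ]
[[   0.41   -0.88   -0.23  298.61]
 [  -0.91   -0.4    -0.1  -495.87]
 [  -0.      0.25   -0.97  385.09]
 [   0.      0.      0.      1.  ]]
{'time_s': 0.15, 'qpos': array([-66.92,  18.34,  89.69,  -0.  ,  72.04,  -1.15]), 'qvel': array([-0.03, -0.04, -0.31,  0.03,  0.01,  0.08]), 'effort': array([  0.  , -41.28, -23.22,   0.07,   0.04,  -0.  ]), 'ee_pos': array([ 235.77, -524.02,  213.33]), 'ee_rot': array([-179.92,   -0.  ,   24.22]), 'force': array([ 0.2 ,  0.33, -0.03]), 'torque': array([-0.04,  0.01, -0.02]), 'gripper_width': 91.38912559189542}
```

View pics/scene0.png

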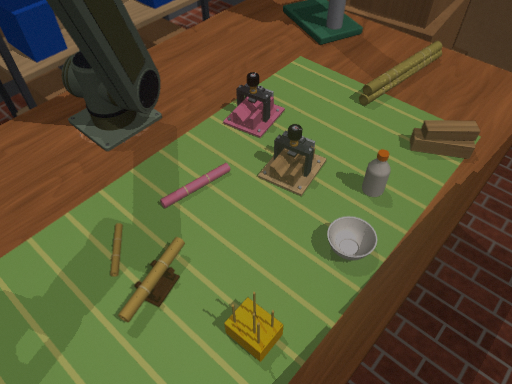

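View pics/top0.png

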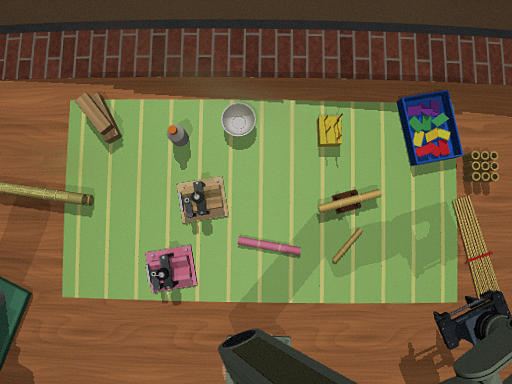

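View pics/wrist0.png

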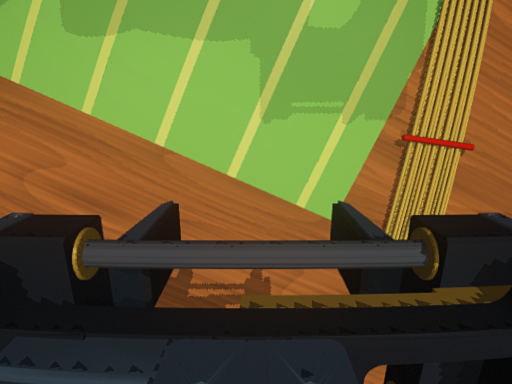

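The scene view shows the straw tube on its dark cradle near (152,278), with a smaller stick near (117,250) and a pink stick near (196,185). The plywood jig is near (293,165). In the top view the tube is at (350,201) and the jig at (204,199). I'll zoom in on both.

Run:
```python
from h import *
a=load('top0')['color']; b=load('scene0')['color']
c=cv2.resize(a[165:235,165:240],None,fx=6,fy=6,interpolation=cv2.INTER_CUBIC)
d=cv2.resize(b[115:200,250:335],None,fx=5,fy=5,interpolation=cv2.INTER_CUBIC)
o=np.zeros((450,800,3),np.uint8); o[:420,:375]=c[:, :375]; o[:425,375:800]=d
cv2.imwrite('pics/z1.png',o)
c=cv2.resize(a[180:220,310:390],None,fx=5,fy=5,interpolation=cv2.INTER_CUBIC)
d=cv2.resize(b[230:325,110:190],None,fx=5,fy=5,interpolation=cv2.INTER_CUBIC)
o=np.zeros((480,800,3),np.uint8); o[:200,:400]=c; o[:475,400:800]=d
cv2.imwrite('pics/z2.png',o)
```

```text
(no output)
```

View pics/z1.png

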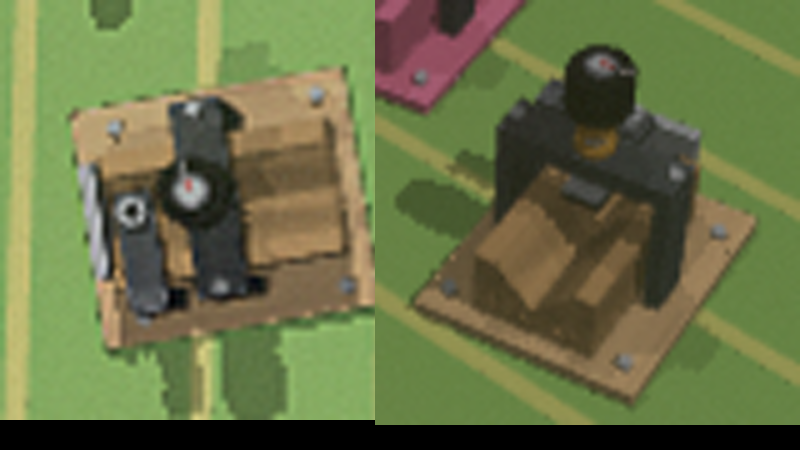

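View pics/z2.png

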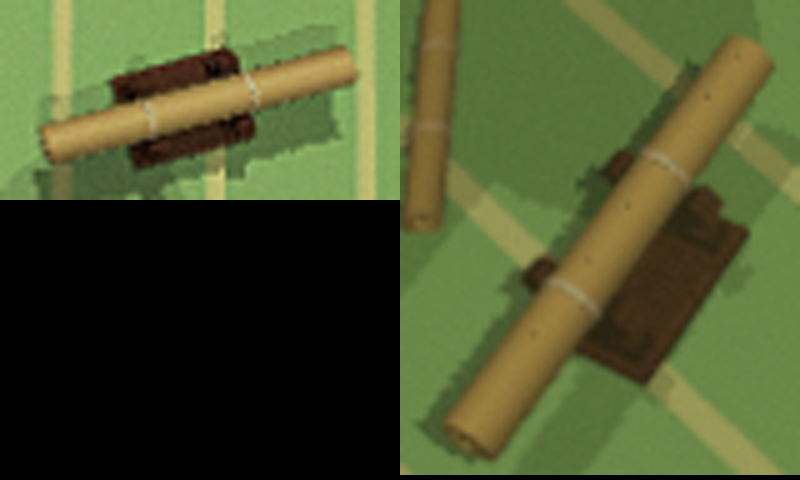

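The vee mouth faces right in the top view (towards −y) and the stop is on the left (+y). Next I'll measure the tube ends, the base corners and the knob.

Run:
```python
from h import *
np.set_printoptions(precision=1,suppress=True)
ft=load('top0'); fs=load('scene0')
hsv=cv2.cvtColor(ft['color'],cv2.COLOR_BGR2HSV)
def comp(f,box,lo,hi):
    x0,y0,x1,y1=box; h=cv2.cvtColor(f['color'],cv2.COLOR_BGR2HSV)
    m=np.zeros(h.shape[:2],np.uint8); m[y0:y1,x0:x1]=cv2.inRange(h,lo,hi)[y0:y1,x0:x1]
    n,l,s,c=cv2.connectedComponentsWithStats(m); i=1+np.argmax(s[1:,4])
    return (l==i).astype(np.uint8)
print(hsv[201,350],hsv[192,370],hsv[180,190], hsv[210,312], cv2.cvtColor(fs['color'],cv2.COLOR_BGR2HSV)[278,152])
def ends(m):
    p=np.argwhere(m)[:,::-1].astype(float); c=p.mean(0); d=np.linalg.svd(p-c,full_matrices=False)[2][0]
    t=(p-c)@d; return c,c+d*(t.min()-.5),c+d*(t.max()+.5),len(p),(p-c)@np.array([-d[1],d[0]])
mt=comp(ft,(315,185,390,218),(10,70,70),(24,255,255))
ms=comp(fs,(115,232,188,322),(10,70,70),(24,255,255))
o=np.hstack([ft['color']*mt[...,None],fs['color']*ms[...,None]]); cv2.imwrite('pics/m.png',cv2.resize(o,(800,300)))
for f,m in((ft,mt),(fs,ms)):
    c,a,b,n,w=ends(m); print('px',c,a,b,n,w.min(),w.max())
    P=onplane(f,[a,b,c],45); print(P, np.linalg.norm(P[0]-P[1]))
# jig base corners top, zoom px -> px
z=np.array([[72,115],[345,68],[385,300],[110,348]])/6+[165,165]-.4
P=onplane(ft,z,10); print(P, np.linalg.norm(P-np.roll(P,1,0),axis=1),P.mean(0))
# knob: 
k_t=np.array([190,187])/6+[165,165]-.4; k_s=(np.array([605,65])-[375,0])/5+[250,115]-.4
print(k_t,k_s,tri([ft,fs],[k_t,k_s]))
```

```text
[ 21 134 179] [ 19 144 159] [ 47 112 171] [ 46 112 173] [ 21 149 151]
px [348.8 200.5] [380.3 192.1] [318.2 208.8] 501 -4.143085131805593 4.666770104057988
[[ 567.1 -376.3   45. ]
 [ 512.4 -179.7   45. ]
 [ 539.3 -276.    45. ]] 204.10134713136588
px [150.8 279.8] [180.9 238.3] [122.  319.3] 1173 -6.472266964525199 6.686174533004873
[[ 510.5 -177.    45. ]
 [ 565.8 -377.3   45. ]
 [ 540.7 -286.4   45. ]] 207.7600529992987
[[588.2 272.   10. ]
 [615.3 125.   10. ]
 [491.1 101.2  10. ]
 [463.2 248.3  10. ]] [127.2 149.5 126.5 149.7] [539.4 186.6  10. ]
[196.3 195.8] [295.6 127.6] [541.5 184.9 146.8]
```

View pics/m.png

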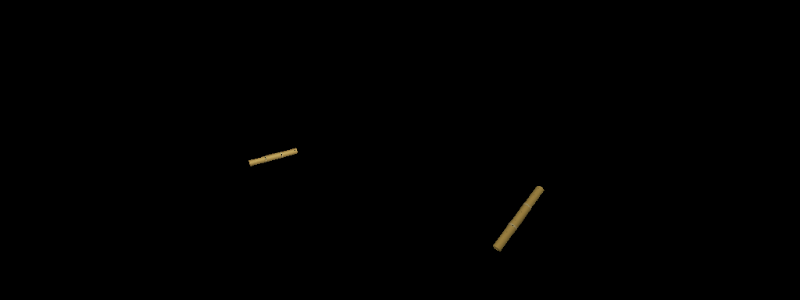

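```bash
cat > plan.py <<'E'
import sys
from h import *
# usage: plan.py x y z psi [max_mm_per_row]
def psi_of(s):
    from scipy.spatial.transform import Rotation as R
    M=R.from_euler('xyz',s['ee_rot'],degrees=True).as_matrix(); return np.degrees(np.arctan2(M[1,0],M[0,0])),M
def plan(tx,ty,tz,tp,step=19.):
    s=telemetry.state(); p=np.array(s['ee_pos']); a,M=psi_of(s)
    D=np.array([tx,ty,tz])-p; dp=(tp-a+180)%360-180
    print('from',p.round(1),round(a,2),'delta',D.round(1),round(dp,2),'t',s['time_s'],'w',round(s['gripper_width'],1),'q6',round(s['qpos'][5],1))
    n=int(max(np.ceil(np.linalg.norm(D)/step),np.ceil(abs(dp)/8.55),1))
    for k in range(n):
        t=np.radians(a+dp*k/n); R=np.array([[np.cos(t),np.sin(t),0],[np.sin(t),-np.cos(t),0],[0,0,-1]])
        v=R.T@D/n/20
        print(k,{'dx':round(v[0],3),'dy':round(v[1],3),'dz':round(v[2],3),'yaw':round(-np.radians(dp/n)/.15,3)})
if __name__=='__main__': plan(*map(float,sys.argv[1:]))
E
python3 plan.py 558 -345 150 105.5
```

```text
from [ 235.8 -524.   213.3] 24.22 delta [322.2 179.  -63.3] 81.28 t 0.15 w 91.4 q6 -1.1
0 {'dx': np.float64(0.918), 'dy': np.float64(-0.078), 'dz': np.float64(0.158), 'yaw': np.float64(-0.473)}
1 {'dx': np.float64(0.921), 'dy': np.float64(-0.012), 'dz': np.float64(0.158), 'yaw': np.float64(-0.473)}
2 {'dx': np.float64(0.92), 'dy': np.float64(0.053), 'dz': np.float64(0.158), 'yaw': np.float64(-0.473)}
3 {'dx': np.float64(0.914), 'dy': np.float64(0.118), 'dz': np.float64(0.158), 'yaw': np.float64(-0.473)}
4 {'dx': np.float64(0.903), 'dy': np.float64(0.183), 'dz': np.float64(0.158), 'yaw': np.float64(-0.473)}
5 {'dx': np.float64(0.888), 'dy': np.float64(0.246), 'dz': np.float64(0.158), 'yaw': np.float64(-0.473)}
6 {'dx': np.float64(0.868), 'dy': np.float64(0.308), 'dz': np.float64(0.158), 'yaw': np.float64(-0.473)}
7 {'dx': np.float64(0.844), 'dy': np.float64(0.369), 'dz': np.float64(0.158), 'yaw': np.float64(-0.473)}
8 {'dx': np.float64(0.816), 'dy': np.float64(0.428), 'dz': np.float64(0.158), 'yaw': np.float64(-0.473)}
9 {'dx': np.float64(0.784), 'dy': np.float64(0.485), 'dz': np.floa
[... 392 characters left out ...]
np.float64(0.685), 'dz': np.float64(0.158), 'yaw': np.float64(-0.473)}
14 {'dx': np.float64(0.567), 'dy': np.float64(0.727), 'dz': np.float64(0.158), 'yaw': np.float64(-0.473)}
15 {'dx': np.float64(0.514), 'dy': np.float64(0.765), 'dz': np.float64(0.158), 'yaw': np.float64(-0.473)}
16 {'dx': np.float64(0.458), 'dy': np.float64(0.8), 'dz': np.float64(0.158), 'yaw': np.float64(-0.473)}
17 {'dx': np.float64(0.4), 'dy': np.float64(0.83), 'dz': np.float64(0.158), 'yaw': np.float64(-0.473)}
18 {'dx': np.float64(0.34), 'dy': np.float64(0.856), 'dz': np.float64(0.158), 'yaw': np.float64(-0.473)}
19 {'dx': np.float64(0.279), 'dy': np.float64(0.878), 'dz': np.float64(0.158), 'yaw': np.float64(-0.473)}
```

Request:
drive_tool([
  {"claw": -1, "dx": 0.92, "dy": -0.08, "dz": 0, "yaw": -0.48},
  {"claw": -1, "dx": 0.92, "dy": -0.01, "dz": 0, "yaw": -0.48},
  {"claw": -1, "dx": 0.92, "dy": 0.05, "dz": 0, "yaw": -0.48},
  {"claw": -1, "dx": 0.91, "dy": 0.12, "dz": 0, "yaw": -0.48},
  {"claw": -1, "dx": 0.9, "dy": 0.18, "dz": 0, "yaw": -0.48},
])

```text
time_s: 0.78
ee_pos: [316.5, -477.3, 211.3]
ee_rot: [-179.7, -0.1, 45.4]
force: [-0.8, -0.2, -0.3]
gripper_width: 91.0
```

Request:
drive_tool([
  {"claw": -1, "dx": 0.89, "dy": 0.25, "dz": 0, "yaw": -0.48},
  {"claw": -1, "dx": 0.87, "dy": 0.31, "dz": 0, "yaw": -0.48},
  {"claw": -1, "dx": 0.84, "dy": 0.37, "dz": 0, "yaw": -0.48},
  {"claw": -1, "dx": 0.82, "dy": 0.43, "dz": 0, "yaw": -0.48},
  {"claw": -1, "dx": 0.78, "dy": 0.49, "dz": 0, "yaw": -0.48},
])

```text
time_s: 1.4
ee_pos: [398.3, -428.5, 209.4]
ee_rot: [-179.6, -0.3, 66.7]
force: [0.7, -0.4, 0.5]
gripper_width: 91.2
```

Request:
drive_tool([
  {"claw": -1, "dx": 0.75, "dy": 0.54, "dz": 0.1, "yaw": -0.48},
  {"claw": -1, "dx": 0.71, "dy": 0.59, "dz": 0.1, "yaw": -0.48},
  {"claw": -1, "dx": 0.66, "dy": 0.64, "dz": 0.1, "yaw": -0.48},
  {"claw": -1, "dx": 0.62, "dy": 0.69, "dz": 0.1, "yaw": -0.48},
  {"claw": -1, "dx": 0.57, "dy": 0.73, "dz": 0.1, "yaw": -0.48},
])

```text
time_s: 2.02
ee_pos: [479.1, -378.0, 197.3]
ee_rot: [-179.5, -0.6, 88.0]
force: [0.2, 0.5, -0.1]
gripper_width: 91.1
```

```bash
python3 plan.py 558 -345 140 105.5|sed 's/np.float64//g'
```

```text
from [ 479.1 -378.   197.3] 88.03 delta [ 78.9  33.  -57.3] 17.47 t 2.025 w 91.1 q6 -37.5
0 {'dx': (0.297), 'dy': (0.648), 'dz': (0.477), 'yaw': (-0.339)}
1 {'dx': (0.264), 'dy': (0.662), 'dz': (0.477), 'yaw': (-0.339)}
2 {'dx': (0.23), 'dy': (0.675), 'dz': (0.477), 'yaw': (-0.339)}
3 {'dx': (0.195), 'dy': (0.685), 'dz': (0.477), 'yaw': (-0.339)}
4 {'dx': (0.16), 'dy': (0.694), 'dz': (0.477), 'yaw': (-0.339)}
5 {'dx': (0.125), 'dy': (0.702), 'dz': (0.477), 'yaw': (-0.339)}
```

Request:
drive_tool([
  {"claw": -1, "dx": 0.36, "dy": 0.78, "dz": 0.54, "yaw": -0.42},
  {"claw": -1, "dx": 0.31, "dy": 0.8, "dz": 0.54, "yaw": -0.42},
  {"claw": -1, "dx": 0.27, "dy": 0.81, "dz": 0.54, "yaw": -0.42},
  {"claw": -1, "dx": 0.22, "dy": 0.83, "dz": 0.54, "yaw": -0.42},
  {"claw": -1, "dx": 0.17, "dy": 0.84, "dz": 0.54, "yaw": -0.42},
])

```text
time_s: 2.65
ee_pos: [559.4, -341.2, 140.2]
ee_rot: [-179.7, -0.8, 106.7]
force: [0.5, 0.3, -0.1]
gripper_width: 90.8
```

Run:
```python
from h import *
f=grab('wrist','w1'); print(np.array(f['pose']).round(2)); print(telemetry.state())
```

```text
[[ 9.6000e-01  2.8000e-01  6.0000e-02  5.4056e+02]
 [ 2.9000e-01 -9.3000e-01 -2.3000e-01 -2.7680e+02]
 [-1.0000e-02  2.3000e-01 -9.7000e-01  3.1296e+02]
 [ 0.0000e+00  0.0000e+00  0.0000e+00  1.0000e+00]]
{'time_s': 2.7, 'qpos': array([-32.38493361,  28.87773049,  83.88553964,   0.34880126,
        68.12344219, -49.37334254]), 'qvel': array([-1.09144884, -0.86030066,  1.32768108, -0.90989166,  2.04081336,
        3.86024982]), 'effort': array([ -3.00326519, -56.4239037 , -23.42864513,  -0.46641422,
         0.5095868 ,  -0.09586658]), 'ee_pos': array([ 560.62541273, -339.71341312,  138.30981036]), 'ee_rot': array([-179.66648962,   -0.88269476,  106.8533686 ]), 'force': array([ 0.89628654,  1.09237702, -1.40725896]), 'torque': array([ 0.06502716, -0.12100006, -0.01069567]), 'gripper_width': 91.1410224941834}
```

View pics/w1.png

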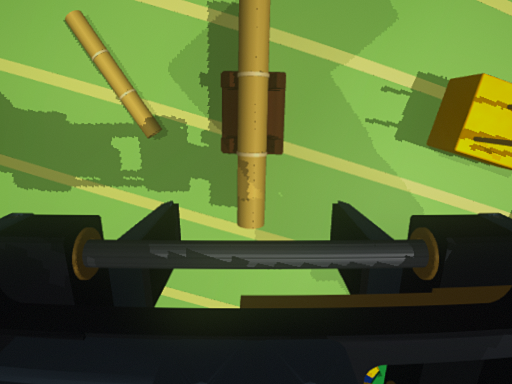

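The wrist view shows the tube nearly vertical at column ~253, with its near end around (250,227). I'll compute its axis from this picture.

```bash
cat > axis.py <<'E'
from h import *
def tubeaxis(f,r0,r1,c0,c1,z,lo=(10,90,60),hi=(26,255,255)):
    h=cv2.inRange(cv2.cvtColor(f['color'],cv2.COLOR_BGR2HSV),lo,hi)
    L=[];Rr=[]
    for r in range(r0,r1):
        c=np.flatnonzero(h[r,c0:c1])
        if len(c)>5: L.append((c.min()+c0-.5,r)); Rr.append((c.max()+c0+.5,r))
    A=onplane(f,L,z)[:,:2];B=onplane(f,Rr,z)[:,:2]
    res=[]
    for P in (A,B,(A+B)/2):
        c=np.median(P,0); d=np.linalg.svd(P-P.mean(0),full_matrices=False)[2][0]; d*=np.sign(d[1])
        t=(P-P.mean(0))@d
        res.append((P.mean(0),np.degrees(np.arctan2(d[1],d[0])),np.ptp(t)))
    w=np.linalg.norm(A-B,axis=1)
    return res,np.median(w)
E
python3 - <<'E'
from axis import *
f=load('w1'); 
r,w=tubeaxis(f,5,215,215,295,43)
print([(x[0].round(1),round(x[1],2)) for x in r],w)
h=cv2.inRange(cv2.cvtColor(f['color'],cv2.COLOR_BGR2HSV),(10,90,60),(26,255,255))
col=np.flatnonzero(h[150:240,245:258].any(1)); print('end row',col.max()+150, onplane(f,[[251,col.max()+150]],43))
c,a=r[2][0],np.radians(r[2][1]); d=np.array([np.cos(a),np.sin(a)])
for s in (-345,-350): print(c+d*(s-c[1])/d[1])
E
```

```text
[(array([ 522.2, -280. ]), np.float64(105.2)), (array([ 553.6, -270.6]), np.float64(105.58)), (array([ 537.9, -275.3]), np.float64(105.4))] 25.26718567687695
end row 228 [[ 565.74793357 -379.3143627    43.        ]]
[ 557.13310844 -345.        ]
[ 558.51078429 -350.        ]
```

```bash
python3 plan.py 557.3 -345.8 24 105.4|sed 's/np.float64//g'
```

```text
from [ 560.6 -339.7  138.3] 106.85 delta [  -3.3   -6.1 -114.3] -1.45 t 2.7 w 91.1 q6 -49.4
0 {'dx': (-0.035), 'dy': (-0.035), 'dz': (0.816), 'yaw': (0.024)}
1 {'dx': (-0.035), 'dy': (-0.035), 'dz': (0.816), 'yaw': (0.024)}
2 {'dx': (-0.035), 'dy': (-0.035), 'dz': (0.816), 'yaw': (0.024)}
3 {'dx': (-0.035), 'dy': (-0.035), 'dz': (0.816), 'yaw': (0.024)}
4 {'dx': (-0.035), 'dy': (-0.035), 'dz': (0.816), 'yaw': (0.024)}
5 {'dx': (-0.035), 'dy': (-0.035), 'dz': (0.816), 'yaw': (0.024)}
6 {'dx': (-0.035), 'dy': (-0.035), 'dz': (0.816), 'yaw': (0.024)}
```

Request:
drive_tool([
  {"claw": -1, "dx": -0.1, "dy": -0.08, "dz": 0.7, "yaw": 0.06},
  {"claw": -1, "dx": -0.1, "dy": -0.08, "dz": 0.8, "yaw": 0.06},
  {"claw": -1, "dx": -0.05, "dy": -0.08, "dz": 0.8, "yaw": 0.05},
  {"claw": -1, "dx": 0, "dy": 0, "dz": 0.8, "yaw": 0},
  {"claw": -1, "dx": 0, "dy": 0, "dz": 0.3, "yaw": 0},
])

```text
time_s: 3.32
ee_pos: [554.1, -346.1, 65.2]
ee_rot: [-179.5, -0.9, 105.1]
force: [-0.2, -1.1, -0.6]
gripper_width: 91.3
```

```bash
python3 plan.py 557.3 -345.8 24 105.4|sed 's/np.float64//g'; python3 -c "
from h import *
print(telemetry.state()['ee_rot'])"
```

```text
from [ 554.1 -346.1   65.2] 105.08 delta [  3.2   0.3 -41.2] 0.32 t 3.325 w 91.3 q6 -48.4
0 {'dx': (-0.01), 'dy': (0.053), 'dz': (0.686), 'yaw': (-0.012)}
1 {'dx': (-0.01), 'dy': (0.053), 'dz': (0.686), 'yaw': (-0.012)}
2 {'dx': (-0.01), 'dy': (0.053), 'dz': (0.686), 'yaw': (-0.012)}
[-179.50441625   -0.94852087  105.0831393 ]
```

Request:
drive_tool([
  {"claw": -1, "dx": 0, "dy": 0.06, "dz": 0.65, "yaw": -0.01},
  {"claw": -1, "dx": 0, "dy": 0.06, "dz": 0.65, "yaw": -0.01},
  {"claw": -1, "dx": 0, "dy": 0.03, "dz": 0.5, "yaw": 0},
  {"claw": -1, "dx": 0, "dy": 0, "dz": 0.1, "yaw": 0},
])

```text
time_s: 3.82
ee_pos: [556.9, -344.7, 24.4]
ee_rot: [-179.5, -0.9, 105.3]
force: [0.0, 0.8, -0.2]
gripper_width: 91.3
```

```bash
python3 plan.py 557.3 -345.8 24 105.4|sed 's/np.float64//g'
python3 - <<'E'
from h import *
grab('wrist','w2')
E
```

```text
from [ 556.9 -344.7   24.4] 105.26 delta [ 0.4 -1.1 -0.4] 0.14 t 3.825 w 91.3 q6 -48.4
0 {'dx': (-0.056), 'dy': (0.005), 'dz': (0.022), 'yaw': (-0.016)}
```

View pics/w2.png

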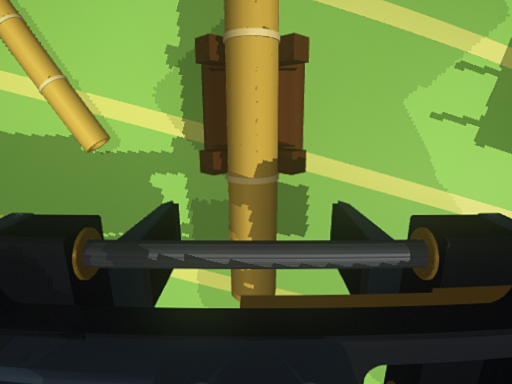

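The tube sits between the fingers: its column is ~252 and the finger midpoint is ~256. I'll grip it.

Request:
drive_tool([
  {"claw": 1, "dx": 0, "dy": 0, "dz": 0, "yaw": 0},
  {"claw": 1, "dx": 0, "dy": 0, "dz": 0, "yaw": 0},
  {"claw": 1, "dx": 0, "dy": 0, "dz": 0, "yaw": 0},
  {"claw": 1, "dx": 0, "dy": 0, "dz": 0, "yaw": 0},
], grip_force=20)

```text
time_s: 4.38
ee_pos: [557.9, -345.4, 26.1]
ee_rot: [-179.6, -0.8, 105.3]
force: [0.1, -0.1, -0.4]
gripper_width: 54.4
```

Request:
drive_tool([
  {"claw": 1, "dx": 0, "dy": 0, "dz": 0, "yaw": 0},
  {"claw": 1, "dx": 0, "dy": 0, "dz": 0, "yaw": 0},
  {"claw": 1, "dx": 0, "dy": 0, "dz": 0, "yaw": 0},
  {"claw": 1, "dx": 0, "dy": 0, "dz": 0, "yaw": 0},
  {"claw": 1, "dx": 0, "dy": 0, "dz": 0, "yaw": 0},
])

```text
time_s: 5.0
ee_pos: [557.2, -345.8, 26.7]
ee_rot: [-179.6, -0.8, 105.3]
force: [-0.3, -0.6, 0.7]
gripper_width: 25.5
```

Request:
drive_tool([
  {"claw": 1, "dx": 0, "dy": 0, "dz": 0, "yaw": 0},
  {"claw": 1, "dx": 0, "dy": 0, "dz": -0.4, "yaw": 0},
  {"claw": 1, "dx": 0, "dy": 0, "dz": -0.7, "yaw": 0},
  {"claw": 1, "dx": 0, "dy": 0, "dz": -0.9, "yaw": 0},
  {"claw": 1, "dx": 0, "dy": 0, "dz": -0.8, "yaw": 0},
])

```text
time_s: 5.62
ee_pos: [558.0, -345.9, 84.9]
ee_rot: [-179.6, -0.8, 105.3]
force: [-0.2, 0.3, 0.0]
gripper_width: 25.4
```

Run:
```python
from h import *
grab('wrist','w3'); print(telemetry.state())
```

```text
{'time_s': 5.675, 'qpos': array([-32.92656012,  31.38513817,  87.33730316,   0.28512559,
        61.94562026, -48.34935614]), 'qvel': array([-0.03871622,  0.33934486,  0.302683  ,  0.04442712, -3.50277891,
       -0.07224051]), 'effort': array([-3.72426887e-02, -4.40548146e+01, -1.74076957e+01,  4.12648218e-02,
        3.86741990e-01, -2.92954523e-03]), 'ee_pos': array([ 559.24872525, -346.70508391,   87.37956838]), 'ee_rot': array([-179.74264658,   -0.66557997,  105.28573681]), 'force': array([ 0.58174547, -1.01026248,  0.97346908]), 'torque': array([-0.06124155, -0.18137053,  0.0038551 ]), 'gripper_width': 25.606902033988604}
```

View pics/w3.png

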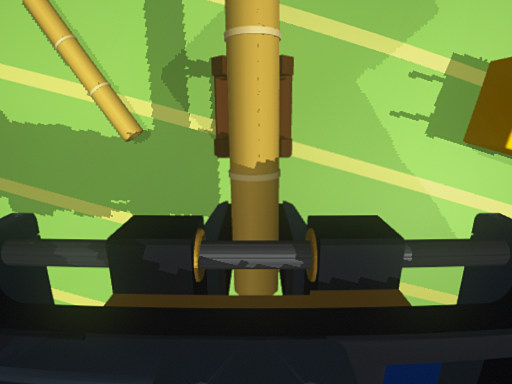

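```bash
python3 plan.py 587.3 -69.6 90 100.5|sed 's/np.float64//g'
```

```text
from [ 559.2 -346.7   87.4] 105.29 delta [ 28.1 277.1   2.6] -4.79 t 5.675 w 25.6 q6 -48.3
0 {'dx': (0.866), 'dy': (0.334), 'dz': (-0.009), 'yaw': (0.037)}
1 {'dx': (0.868), 'dy': (0.329), 'dz': (-0.009), 'yaw': (0.037)}
2 {'dx': (0.87), 'dy': (0.324), 'dz': (-0.009), 'yaw': (0.037)}
3 {'dx': (0.872), 'dy': (0.319), 'dz': (-0.009), 'yaw': (0.037)}
4 {'dx': (0.874), 'dy': (0.314), 'dz': (-0.009), 'yaw': (0.037)}
5 {'dx': (0.875), 'dy': (0.309), 'dz': (-0.009), 'yaw': (0.037)}
6 {'dx': (0.877), 'dy': (0.305), 'dz': (-0.009), 'yaw': (0.037)}
7 {'dx': (0.879), 'dy': (0.3), 'dz': (-0.009), 'yaw': (0.037)}
8 {'dx': (0.88), 'dy': (0.295), 'dz': (-0.009), 'yaw': (0.037)}
9 {'dx': (0.882), 'dy': (0.29), 'dz': (-0.009), 'yaw': (0.037)}
10 {'dx': (0.884), 'dy': (0.285), 'dz': (-0.009), 'yaw': (0.037)}
11 {'dx': (0.885), 'dy': (0.28), 'dz': (-0.009), 'yaw': (0.037)}
12 {'dx': (0.887), 'dy': (0.275), 'dz': (-0.009), 'yaw': (0.037)}
13 {'dx': (0.888), 'dy': (0.27), 'dz': (-0.009), 'yaw': (0.037)}
14 {'dx': (0.89), 'dy': (0.265), 'dz': (-0.009), 'yaw': (0.037)}
```

Request:
drive_tool([
  {"claw": 1, "dx": 0.4, "dy": 0.15, "dz": -0.1, "yaw": 0.04},
  {"claw": 1, "dx": 0.8, "dy": 0.3, "dz": 0, "yaw": 0.04},
  {"claw": 1, "dx": 0.9, "dy": 0.33, "dz": 0, "yaw": 0.04},
  {"claw": 1, "dx": 0.9, "dy": 0.33, "dz": 0, "yaw": 0.04},
  {"claw": 1, "dx": 0.9, "dy": 0.32, "dz": 0, "yaw": 0.04},
])

```text
time_s: 6.3
ee_pos: [567.1, -257.8, 89.5]
ee_rot: [-179.6, -0.8, 103.4]
force: [0.2, -0.3, -0.9]
gripper_width: 25.6
```

Request:
drive_tool([
  {"claw": 1, "dx": 0.9, "dy": 0.32, "dz": 0, "yaw": 0.04},
  {"claw": 1, "dx": 0.9, "dy": 0.31, "dz": 0, "yaw": 0.04},
  {"claw": 1, "dx": 0.9, "dy": 0.3, "dz": 0, "yaw": 0.04},
  {"claw": 1, "dx": 0.9, "dy": 0.3, "dz": 0, "yaw": 0.04},
  {"claw": 1, "dx": 0.9, "dy": 0.29, "dz": 0, "yaw": 0.04},
])

```text
time_s: 6.92
ee_pos: [577.3, -155.1, 90.3]
ee_rot: [-179.6, -0.8, 101.7]
force: [0.2, -0.6, 0.1]
gripper_width: 25.6
```

```bash
python3 plan.py 587.3 -69.6 90 100.5|sed 's/np.float64//g'
```

```text
from [ 577.3 -155.1   90.3] 101.68 delta [10.  85.5 -0.3] -1.18 t 6.925 w 25.6 q6 -28.4
0 {'dx': (0.817), 'dy': (0.271), 'dz': (0.003), 'yaw': (0.027)}
1 {'dx': (0.819), 'dy': (0.267), 'dz': (0.003), 'yaw': (0.027)}
2 {'dx': (0.82), 'dy': (0.264), 'dz': (0.003), 'yaw': (0.027)}
3 {'dx': (0.821), 'dy': (0.261), 'dz': (0.003), 'yaw': (0.027)}
4 {'dx': (0.822), 'dy': (0.257), 'dz': (0.003), 'yaw': (0.027)}
```

Request:
drive_tool([
  {"claw": 1, "dx": 0.82, "dy": 0.28, "dz": 0, "yaw": 0.03},
  {"claw": 1, "dx": 0.82, "dy": 0.28, "dz": 0, "yaw": 0.03},
  {"claw": 1, "dx": 0.82, "dy": 0.27, "dz": 0, "yaw": 0.03},
  {"claw": 1, "dx": 0.7, "dy": 0.25, "dz": 0, "yaw": 0.03},
  {"claw": 1, "dx": 0.4, "dy": 0.2, "dz": 0, "yaw": 0.02},
])

```text
time_s: 7.55
ee_pos: [589.2, -74.0, 91.2]
ee_rot: [-179.6, -0.8, 100.5]
force: [0.2, -0.2, -0.1]
gripper_width: 25.5
```

Run:
```python
from h import *
grab('wrist','w4');grab('scene','s4'); f=load('w4');s=telemetry.state();print(s['ee_pos'],s['ee_rot'],s['time_s'])
```

```text
[589.40337291 -74.09535841  91.2209248 ] [-179.60515698   -0.79029765  100.51564886] 7.65
```

View pics/w4.png

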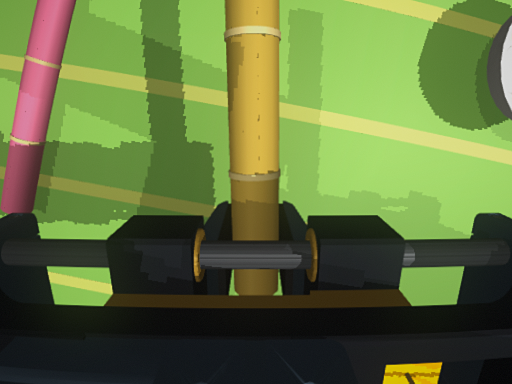

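View pics/s4.png

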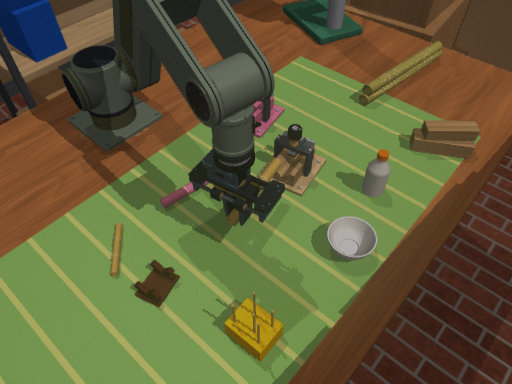

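The wrist view shows the tube held centrally at columns 228–280. The scene view shows its front end just short of the jig mouth. I'll check the tube axis against the vee line.

Run:
```python
from axis import *
np.set_printoptions(precision=2,suppress=True)
f=load('w4')
r,w=tubeaxis(f,5,170,215,295,107.7)
print([(x[0].round(1),round(x[1],2)) for x in r],w)
# project expected model points into top0 & scene0 for overlay check
O=np.array([540.,186.]);a=np.radians(100.5);u=np.array([np.cos(a),np.sin(a)]);v=np.array([-u[1],u[0]])
def W(x,y,z): return [*(O+u*x+v*y),z]
out=[]
for tag,box in (('top0',(165,165,75,75)),('scene0',(250,115,85,85))):
    g=load(tag); x0,y0,w_,h_=box; s=5
    im=cv2.resize(g['color'][y0:y0+h_,x0:x0+w_],(400,400),interpolation=cv2.INTER_CUBIC); s=400/w_
    def L(pts,c):
        q=(proj(g,pts)-[x0,y0]+.5)*s; cv2.polylines(im,[q.astype(int)],False,c,1)
    L([W(*p,10) for p in ((-75,-65),(75,-65),(75,65),(-75,65),(-75,-65))],(255,0,0))
    for y in(-23,23): L([W(-60,y,50.4),W(60,y,50.4)],(0,0,255))
    L([W(-60,-23,50.4),W(-60,0,27),W(-60,23,50.4)],(0,0,255))
    L([W(60,-20,65),W(60,20,65)],(255,255,0))
    L([W(*p,94) for p in ((-13,-50),(13,-50),(13,50),(-13,50),(-13,-50))],(0,255,255))
    t=np.linspace(0,2*np.pi,40)
    for z in (119,145): L([W(17*np.cos(q),17*np.sin(q),z) for q in t],(255,0,255))
    out.append(im)
cv2.imwrite('pics/ov.png',np.hstack(out))
```

```text
[(array([560.9,   1.9]), np.float64(101.38)), (array([585.9,   6.5]), np.float64(100.89)), (array([573.4,   4.2]), np.float64(101.13))] 25.320185812335712
```

View pics/ov.png

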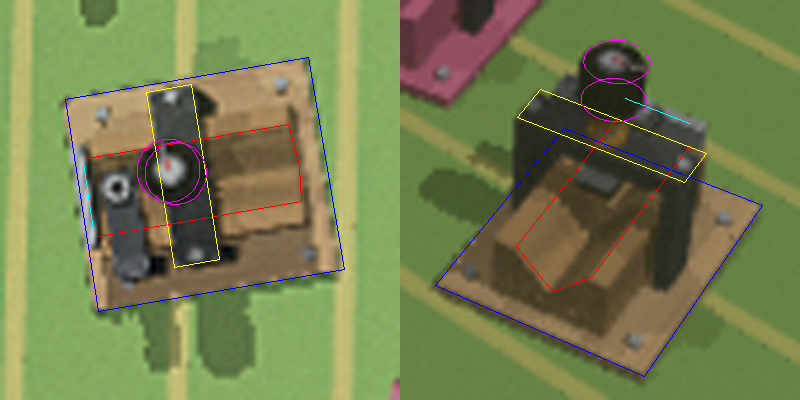

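Request:
drive_tool([
  {"claw": 1, "dx": 0.5, "dy": 0, "dz": 0.3, "yaw": 0.03},
  {"claw": 1, "dx": 0.7, "dy": 0, "dz": 0.5, "yaw": 0.03},
  {"claw": 1, "dx": 0.7, "dy": 0, "dz": 0.5, "yaw": 0},
  {"claw": 1, "dx": 0.6, "dy": 0, "dz": 0.4, "yaw": 0},
  {"claw": 1, "dx": 0.4, "dy": 0, "dz": 0.1, "yaw": 0},
])

```text
time_s: 8.28
ee_pos: [577.2, -13.8, 52.7]
ee_rot: [-179.5, -0.8, 99.9]
force: [0.0, -0.6, 0.0]
gripper_width: 25.7
```

```bash
cat > loc.py <<'E'
from h import *
O=np.array([541,185.5]);a=np.radians(100.5);u=np.array([np.cos(a),np.sin(a)]);v=np.array([-u[1],u[0]])
def loc():
    s=telemetry.state(); p=s['ee_pos'];d=p[:2]-O
    print('along %.1f lat %.1f z %.1f front %.1f'%(d@u,d@v,p[2],d@u+170),'rot',s['ee_rot'].round(2),'F',(s['force'][:2]@u).round(2),(s['force'][:2]@v).round(2),s['force'][2].round(2),'t',s['time_s'],'w',round(s['gripper_width'],1),'q6',s['qpos'][5].round(1))
if __name__=='__main__': loc()
E
python3 loc.py
python3 - <<'E'
from h import *
f=grab('wrist','w5');g=grab('scene','s5')
b=cv2.resize(g['color'][110:240,200:340],None,fx=4,fy=4,interpolation=cv2.INTER_CUBIC); cv2.imwrite('pics/z5.png',b)
E
```

```text
along -202.5 lat 0.7 z 52.7 front -32.5 rot [-179.47   -0.8    99.85] F -0.58 0.09 0.0 t 8.275 w 25.7 q6 -13.3
```

View pics/w5.png

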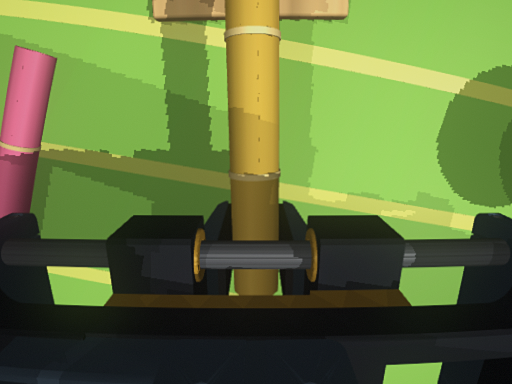

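View pics/z5.png

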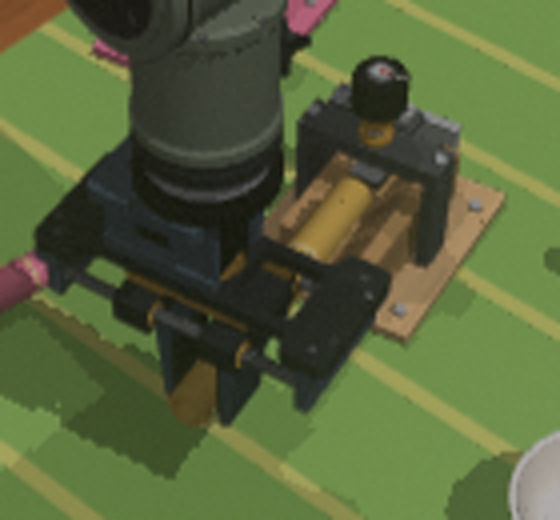

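The wrist view now shows the jig base's near edge, from about (154,19) to (348,17). I'll use it to check the lateral offset and the angle.

Run:
```python
from loc import *
from axis import tubeaxis
f=load('w5')
z=cv2.resize(f['color'][0:40,130:380],None,fx=3.2,fy=8,interpolation=cv2.INTER_CUBIC); cv2.imwrite('pics/z6.png',z)
P=onplane(f,[[153.5,19],[348,17.5]],10)[:,:2]
print(P,np.linalg.norm(P[0]-P[1]),[( (p-O)@u,(p-O)@v) for p in P], 'edge normal ang',np.degrees(np.arctan2(*(P[1]-P[0])[::-1]))+90)
r,w=tubeaxis(f,25,170,215,295,69)
c=r[2][0]; print(r[2],w,'lat',(c-O)@v,(c-O)@u)
```

```text
[[487.49590058 102.63945927]
 [614.72034415 125.17433275]] 129.20479698584626 [(np.float64(-71.72268564717463), np.float64(67.70830251219348)), (np.float64(-72.74997402844097), np.float64(-61.49241049952122))] edge normal ang 100.0444448648791
(array([563.08881247,  59.9417199 ]), np.float64(100.56010589886243), np.float64(70.38295384658699)) 25.424038134754763 lat 1.1622458924648778 -127.48116143829785
```

View pics/z6.png

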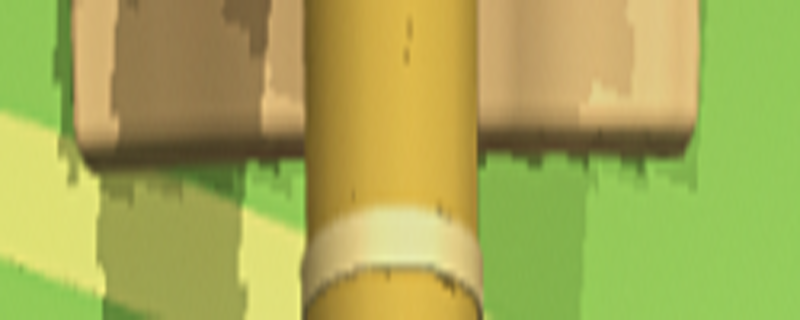

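Request:
drive_tool([
  {"claw": 1, "dx": 0, "dy": -0.07, "dz": 0.35, "yaw": 0},
  {"claw": 1, "dx": 0, "dy": 0, "dz": 0.35, "yaw": 0},
  {"claw": 1, "dx": 0, "dy": 0, "dz": 0.2, "yaw": 0},
  {"claw": 1, "dx": 0, "dy": 0, "dz": 0.05, "yaw": 0},
])

```text
time_s: 8.88
ee_pos: [576.6, -14.8, 33.5]
ee_rot: [-179.6, -0.8, 99.8]
force: [-0.4, 0.2, -1.0]
gripper_width: 25.9
```

```bash
python3 loc.py
python3 - <<'E'
from h import *
g=grab('scene','s6')
b=cv2.resize(g['color'][110:240,200:340],None,fx=4,fy=4,interpolation=cv2.INTER_CUBIC); cv2.imwrite('pics/z7.png',b)
E
```

```text
along -203.4 lat 1.5 z 33.5 front -33.4 rot [-179.61   -0.75   99.83] F 0.29 0.39 -0.98 t 8.875 w 25.9 q6 -13.4
```

View pics/z7.png

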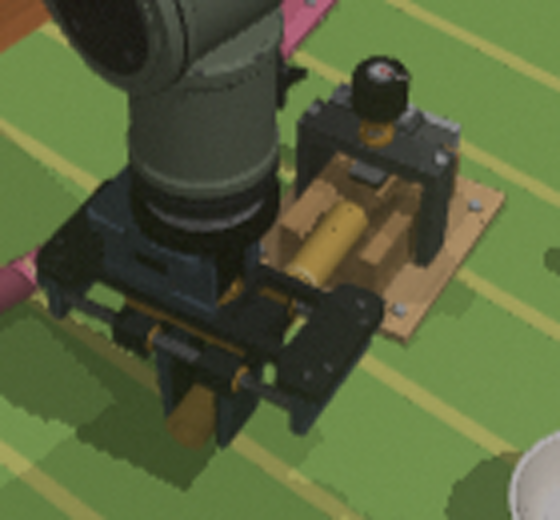

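The tube's front end is now between the vee walls, with the shoe still ahead of it. I'll creep down until it touches.

Request:
drive_tool([
  {"claw": 1, "dx": 0, "dy": 0, "dz": 0.08, "yaw": 0},
  {"claw": 1, "dx": 0, "dy": 0, "dz": 0.08, "yaw": 0},
  {"claw": 1, "dx": 0, "dy": 0, "dz": 0.05, "yaw": 0},
])

```text
time_s: 9.3
ee_pos: [577.0, -14.9, 29.4]
ee_rot: [-179.7, -0.7, 99.8]
force: [-0.4, -0.4, 0.2]
gripper_width: 25.6
```

```bash
python3 loc.py; python3 -c "
from loc import *
for i in range(1): grab('top','t7')
loc()"
```

```text
along -203.6 lat 1.1 z 29.4 front -33.6 rot [-179.66   -0.74   99.82] F -0.29 0.48 0.15 t 9.3 w 25.6 q6 -13.4
along -203.6 lat 1.2 z 29.3 front -33.6 rot [-179.65   -0.74   99.82] F 0.38 0.56 -0.02 t 9.35 w 25.6 q6 -13.4
```

Request:
drive_tool([
  {"claw": 1, "dx": 0, "dy": 0, "dz": 0.04, "yaw": 0},
  {"claw": 1, "dx": 0, "dy": 0, "dz": 0.04, "yaw": 0},
])

```text
time_s: 9.6
ee_pos: [577.0, -15.0, 27.9]
ee_rot: [-179.7, -0.7, 99.8]
force: [-0.6, -2.0, -0.0]
gripper_width: 25.1
```

Request:
drive_tool([
  {"claw": 1, "dx": 0, "dy": 0, "dz": 0.04, "yaw": 0},
  {"claw": 1, "dx": 0, "dy": 0, "dz": 0.02, "yaw": 0},
])

```text
time_s: 9.85
ee_pos: [576.7, -15.1, 26.8]
ee_rot: [-179.6, -0.7, 99.9]
force: [-0.4, -1.6, 1.3]
gripper_width: 25.7
```

```bash
python3 loc.py
```

```text
along -203.7 lat 1.5 z 26.8 front -33.7 rot [-179.62   -0.72   99.87] F -1.49 0.68 1.29 t 9.85 w 25.7 q6 -13.4
```

Request:
drive_tool([
  {"claw": 1, "dx": 0.3, "dy": 0, "dz": -0.05, "yaw": 0},
  {"claw": 1, "dx": 0.4, "dy": 0, "dz": 0, "yaw": 0},
  {"claw": 1, "dx": 0.4, "dy": 0, "dz": 0, "yaw": 0},
])

```text
time_s: 10.22
ee_pos: [572.3, 7.3, 28.0]
ee_rot: [-179.6, -0.7, 99.8]
force: [-1.6, -1.6, -0.0]
gripper_width: 25.5
```

```bash
python3 loc.py
```

```text
along -180.9 lat 1.7 z 28.0 front -10.9 rot [-179.57   -0.71   99.85] F -1.32 1.84 -0.0 t 10.225 w 25.5 q6 -11.2
```

Request:
drive_tool([
  {"claw": 1, "dx": 0.4, "dy": -0.05, "dz": 0, "yaw": 0},
  {"claw": 1, "dx": 0.4, "dy": 0, "dz": 0, "yaw": 0},
  {"claw": 1, "dx": 0.4, "dy": 0, "dz": 0, "yaw": 0},
])

```text
time_s: 10.6
ee_pos: [566.8, 33.2, 28.3]
ee_rot: [-179.6, -0.7, 99.9]
force: [-0.9, -1.3, 0.1]
gripper_width: 25.6
```

```bash
python3 loc.py
python3 - <<'E'
from h import *
g=grab('scene','s8')
b=cv2.resize(g['color'][110:240,200:340],None,fx=4,fy=4,interpolation=cv2.INTER_CUBIC); cv2.imwrite('pics/z8.png',b)
E
```

```text
along -154.5 lat 2.4 z 28.3 front 15.5 rot [-179.59   -0.73   99.87] F -1.06 1.13 0.11 t 10.6 w 25.6 q6 -8.7
```

View pics/z8.png

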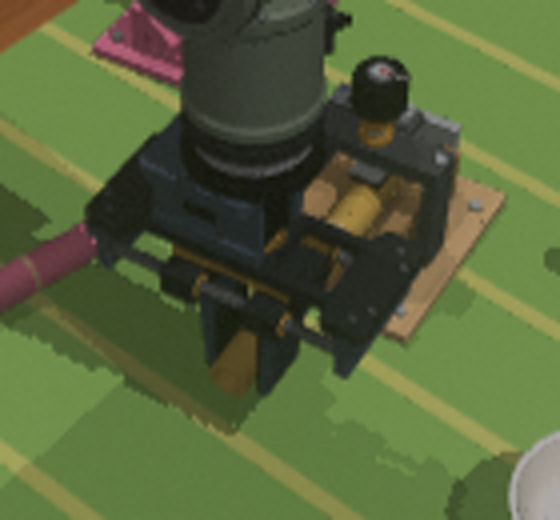

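Request:
drive_tool([
  {"claw": 1, "dx": 0.35, "dy": -0.03, "dz": 0, "yaw": 0},
  {"claw": 1, "dx": 0.35, "dy": 0, "dz": 0, "yaw": 0},
  {"claw": 1, "dx": 0.35, "dy": 0, "dz": 0, "yaw": 0},
  {"claw": 1, "dx": 0.2, "dy": 0, "dz": 0, "yaw": 0},
])

```text
time_s: 11.15
ee_pos: [561.5, 60.4, 28.6]
ee_rot: [-179.6, -0.8, 99.9]
force: [-0.2, -0.5, 0.8]
gripper_width: 25.6
```

```bash
python3 loc.py
python3 - <<'E'
from h import *
g=grab('top','t9')
b=cv2.resize(g['color'][160:240,160:280],None,fx=6,fy=6,interpolation=cv2.INTER_CUBIC); cv2.imwrite('pics/z9.png',b)
E
```

```text
along -126.8 lat 2.6 z 28.6 front 43.2 rot [-179.6    -0.77   99.87] F -0.48 0.26 0.76 t 11.15 w 25.6 q6 -6.0
```

View pics/z9.png

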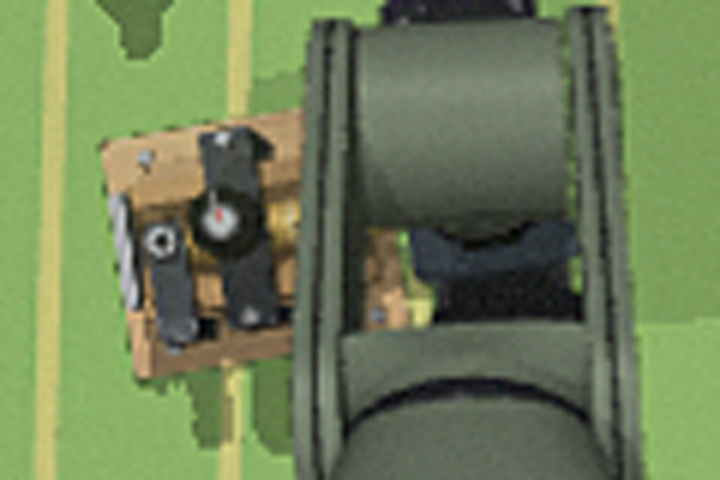

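The top view shows the tube past the bridge, with gold visible at (195,235) beside the drill guide. About 15 mm remain, so I'll creep.

Request:
drive_tool([
  {"claw": 1, "dx": 0.2, "dy": 0, "dz": 0, "yaw": 0},
  {"claw": 1, "dx": 0.15, "dy": 0, "dz": 0, "yaw": 0},
  {"claw": 1, "dx": 0.1, "dy": 0, "dz": 0, "yaw": 0},
])

```text
time_s: 11.58
ee_pos: [559.8, 69.8, 28.8]
ee_rot: [-179.6, -0.8, 99.9]
force: [-0.5, -1.1, -0.2]
gripper_width: 25.4
```

```bash
python3 loc.py
```

```text
along -117.1 lat 2.6 z 28.8 front 52.9 rot [-179.59   -0.77   99.86] F -0.97 0.69 -0.22 t 11.575 w 25.4 q6 -5.0
```

Request:
drive_tool([
  {"claw": 1, "dx": 0.08, "dy": 0, "dz": 0, "yaw": 0},
  {"claw": 1, "dx": 0.08, "dy": 0, "dz": 0, "yaw": 0},
  {"claw": 1, "dx": 0.08, "dy": 0, "dz": 0, "yaw": 0},
])

```text
time_s: 11.95
ee_pos: [558.9, 74.7, 28.8]
ee_rot: [-179.6, -0.8, 99.8]
force: [-0.2, -1.3, 1.2]
gripper_width: 26.0
```

Request:
drive_tool([
  {"claw": 1, "dx": 0.07, "dy": 0, "dz": 0, "yaw": 0},
  {"claw": 1, "dx": 0.06, "dy": 0, "dz": 0, "yaw": 0},
])

```text
time_s: 12.2
ee_pos: [558.9, 75.6, 29.0]
ee_rot: [-179.6, -0.6, 99.9]
force: [0.1, -7.6, 0.5]
gripper_width: 25.7
```

```bash
python3 loc.py
```

```text
along -111.3 lat 2.4 z 29.0 front 58.7 rot [-179.6    -0.57   99.94] F -7.48 1.25 0.54 t 12.2 w 25.7 q6 -4.2
```

Contact shows about 7.5 N along the vee at the expected place. I'll hold a light push briefly.

Request:
drive_tool([
  {"claw": 1, "dx": 0.03, "dy": 0, "dz": 0, "yaw": 0},
])

```text
time_s: 12.32
ee_pos: [558.9, 75.5, 29.0]
ee_rot: [-179.6, -0.5, 99.9]
force: [-0.9, -3.9, 0.3]
gripper_width: 25.7
```

Request:
drive_tool([
  {"claw": 1, "dx": 0.03, "dy": 0, "dz": 0, "yaw": 0},
])

```text
time_s: 12.45
ee_pos: [559.0, 75.5, 29.1]
ee_rot: [-179.6, -0.5, 100.0]
force: [-0.3, -4.9, -0.0]
gripper_width: 25.5
```

```bash
python3 loc.py
python3 - <<'E'
from h import *
g=grab('top','t10')
b=cv2.resize(g['color'][160:240,160:280],None,fx=6,fy=6,interpolation=cv2.INTER_CUBIC); cv2.imwrite('pics/z10.png',b)
E
python3 loc.py
```

```text
along -111.4 lat 2.3 z 29.1 front 58.6 rot [-179.62   -0.46   99.96] F -4.77 1.15 -0.05 t 12.45 w 25.5 q6 -4.1
along -111.4 lat 2.3 z 29.1 front 58.6 rot [-179.62   -0.45   99.97] F -5.41 -0.22 0.72 t 12.5 w 25.6 q6 -4.1
```

View pics/z10.png

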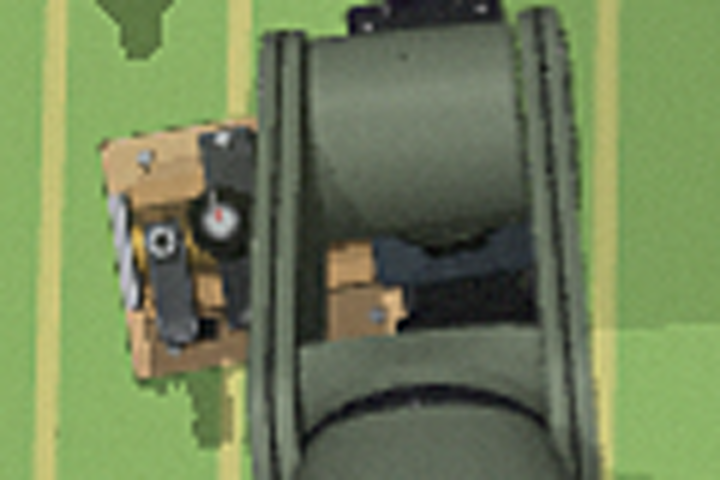

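The top view shows the tube reaching the stop plate at (128,240), and the push held at ~5 N. I'll release it.

Request:
drive_tool([
  {"claw": 0.3, "dx": 0, "dy": 0, "dz": 0, "yaw": 0},
  {"claw": 0.3, "dx": 0, "dy": 0, "dz": 0, "yaw": 0},
  {"claw": 0, "dx": 0, "dy": 0, "dz": 0, "yaw": 0},
  {"claw": -1, "dx": 0, "dy": 0, "dz": 0, "yaw": 0},
  {"claw": -1, "dx": 0, "dy": 0, "dz": 0, "yaw": 0},
])

```text
time_s: 13.12
ee_pos: [559.4, 77.7, 29.1]
ee_rot: [-179.7, -0.6, 99.9]
force: [0.5, -0.6, -0.8]
gripper_width: 59.1
```

```bash
python3 loc.py
```

```text
along -109.3 lat 1.6 z 29.1 front 60.7 rot [-179.7    -0.63   99.9 ] F -0.7 -0.36 -0.81 t 13.125 w 59.1 q6 -4.1
```

Request:
drive_tool([
  {"claw": -1, "dx": 0, "dy": 0, "dz": -0.5, "yaw": 0},
  {"claw": -1, "dx": 0, "dy": 0, "dz": -0.8, "yaw": 0},
  {"claw": -1, "dx": 0, "dy": 0, "dz": -1, "yaw": 0},
  {"claw": -1, "dx": 0, "dy": 0, "dz": -1, "yaw": 0},
  {"claw": -1, "dx": 0, "dy": 0, "dz": -1, "yaw": 0},
])

```text
time_s: 13.75
ee_pos: [559.9, 76.8, 120.8]
ee_rot: [-179.7, -0.6, 99.9]
force: [0.2, 0.1, -0.4]
gripper_width: 91.5
```

Request:
drive_tool([
  {"claw": -1, "dx": 0, "dy": 0, "dz": -1, "yaw": 0},
  {"claw": -1, "dx": 0, "dy": 0, "dz": -1, "yaw": 0},
  {"claw": -1, "dx": 0.3, "dy": 0, "dz": -0.8, "yaw": 0},
  {"claw": -1, "dx": 0.7, "dy": 0, "dz": -0.4, "yaw": 0},
  {"claw": -1, "dx": 0.7, "dy": 0, "dz": 0, "yaw": 0},
])

```text
time_s: 14.38
ee_pos: [555.7, 110.5, 195.2]
ee_rot: [179.6, -0.6, 99.8]
force: [0.1, -0.3, -0.8]
gripper_width: 91.6
```

Request:
drive_tool([
  {"claw": -1, "dx": 0.5, "dy": 0, "dz": 0, "yaw": 0},
  {"claw": -1, "dx": 0.3, "dy": 0, "dz": 0, "yaw": 0},
])

```text
time_s: 14.62
ee_pos: [551.9, 128.4, 194.5]
ee_rot: [179.8, -0.6, 99.9]
force: [0.4, -0.3, 0.4]
gripper_width: 91.0
```

```bash
python3 loc.py
python3 - <<'E'
from h import *
grab('wrist','w11'); g=grab('scene','s11');grab('top','t11')
cv2.imwrite('pics/z11.png',cv2.resize(g['color'][110:240,200:340],None,fx=4,fy=4,interpolation=cv2.INTER_CUBIC))
E
```

```text
along -58.2 lat -0.3 z 194.5 front 111.8 rot [179.76  -0.63  99.87] F -0.34 -0.39 0.41 t 14.625 w 91.0 q6 1.5
```

View pics/w11.png

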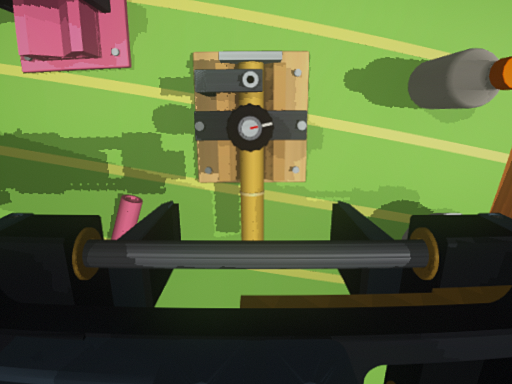

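View pics/z11.png

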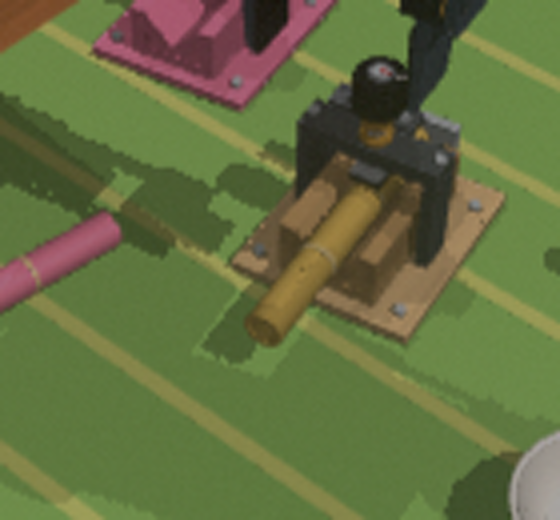

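The tube lies in the vee, reaching the stop plate near (250,57) in the wrist view, and the knob is at about (250,127). I'll zoom in and measure.

Run:
```python
from loc import *
from axis import tubeaxis
np.set_printoptions(precision=2,suppress=True)
f=load('w11')
z=cv2.resize(f['color'][45:190,185:320],None,fx=4,fy=4,interpolation=cv2.INTER_CUBIC); cv2.imwrite('pics/z12.png',z)
g=cv2.cvtColor(f['color'],cv2.COLOR_BGR2GRAY)
c=cv2.HoughCircles(cv2.resize(g[90:165,210:290],None,fx=4,fy=4,interpolation=cv2.INTER_CUBIC),cv2.HOUGH_GRADIENT,1,100,param1=80,param2=20,minRadius=70,maxRadius=115)
print(c);
```

```text
None
```

View pics/z12.png

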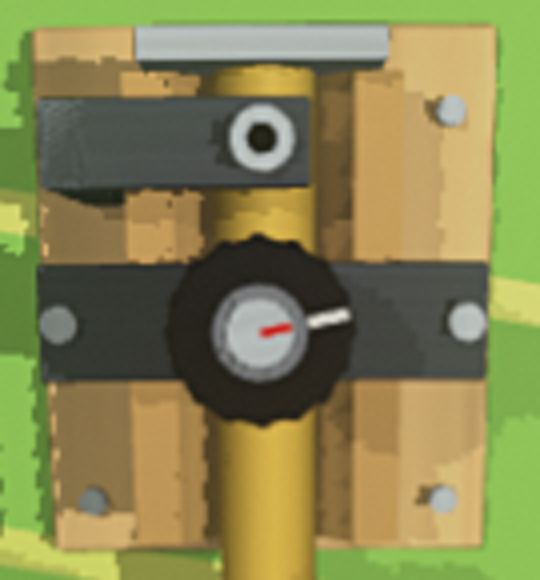

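Run:
```python
from loc import *
from axis import tubeaxis
np.set_printoptions(precision=2,suppress=True)
f=load('w11'); q=lambda x,y:[185+x/4-.4,45+y/4-.4]
print(f['pose'][:3,3],K(f)[0,0])
k=onplane(f,[q(260,331.5),q(167,331),q(353,331)],145.5); print('knob',k,np.linalg.norm(k[1]-k[2]))
e=onplane(f,[q(260,333)],148); print('screwend',e, (e[0,:2]-O)@u,(e[0,:2]-O)@v)
C=onplane(f,[q(36,28),q(495,27),q(482,548),q(60,548)],10); print('base',C,C.mean(0),np.linalg.norm(C-np.roll(C,1,0),axis=1))
r,w=tubeaxis(f,165,235,230,275,45.4); print('tube',r[2],w)
a=f['pose']
# stop face & tube end
print('stop front top',onplane(f,[q(262,62)],65),'tube end top',onplane(f,[q(262,66)],55))
tri_=tri([load('top0'),load('scene0'),f],[[196.3,195.8],[295.6,127.6],q(260,333)]); print(tri_)
# mark angle
w_=onplane(f,[q(308,323),q(348,315)],145.5); rr=onplane(f,[q(262,333),q(291,328)],148)
for P in(w_,rr): d=P[1]-P[0]; print(np.degrees(np.arctan2(d[1],d[0])))
```

```text
[539.09 194.57 367.14] 302.09806253411006
knob [[537.93 184.42 145.5 ]
 [521.36 181.66 145.5 ]
 [554.47 187.38 145.5 ]] 33.59719322308329
screwend [[537.99 184.27 148.  ]] -0.6620522979076732 3.183177314865634
base [[461.78 250.22  10.  ]
 [587.6  272.32  10.  ]
 [614.43 125.99  10.  ]
 [488.21 104.25  10.  ]] [538.01 188.19  10.  ] [148.34 127.75 148.77 128.08]
tube (array([553.01, 102.46]), np.float64(99.75083734388296), np.float64(79.6285926469216)) 24.448241373567935
stop front top [[527.44 242.91  65.  ]] tube end top [[527.21 243.59  55.  ]]
[540.21 184.79 146.38]
21.04843512356096
19.47678410902582
```

```bash
sed -i 's/O=np.array(\[541,185.5\])/O=np.array([538.3,184.5])/' loc.py; python3 plan.py 538.3 184.5 172 230|sed 's/np.float64//g'
```

```text
from [552.1 127.8 194.5] 99.86 delta [-13.8  56.7 -22.5] 130.14 t 14.775 w 91.1 q6 1.4
0 {'dx': (0.182), 'dy': (-0.012), 'dz': (0.07), 'yaw': (-0.946)}
1 {'dx': (0.182), 'dy': (0.014), 'dz': (0.07), 'yaw': (-0.946)}
2 {'dx': (0.178), 'dy': (0.039), 'dz': (0.07), 'yaw': (-0.946)}
3 {'dx': (0.171), 'dy': (0.064), 'dz': (0.07), 'yaw': (-0.946)}
4 {'dx': (0.16), 'dy': (0.088), 'dz': (0.07), 'yaw': (-0.946)}
5 {'dx': (0.146), 'dy': (0.11), 'dz': (0.07), 'yaw': (-0.946)}
6 {'dx': (0.129), 'dy': (0.129), 'dz': (0.07), 'yaw': (-0.946)}
7 {'dx': (0.109), 'dy': (0.146), 'dz': (0.07), 'yaw': (-0.946)}
8 {'dx': (0.088), 'dy': (0.16), 'dz': (0.07), 'yaw': (-0.946)}
9 {'dx': (0.064), 'dy': (0.171), 'dz': (0.07), 'yaw': (-0.946)}
10 {'dx': (0.039), 'dy': (0.178), 'dz': (0.07), 'yaw': (-0.946)}
11 {'dx': (0.014), 'dy': (0.182), 'dz': (0.07), 'yaw': (-0.946)}
12 {'dx': (-0.012), 'dy': (0.182), 'dz': (0.07), 'yaw': (-0.946)}
13 {'dx': (-0.038), 'dy': (0.179), 'dz': (0.07), 'yaw': (-0.946)}
14 {'dx': (-0.063), 'dy': (0.171), 'dz': (0.07), 'yaw': (-0.946)}
15 {'dx': (-0.086), 'dy': (0.161), 'dz': (0.07), 'yaw': (-0.946)}
```

Request:
drive_tool([
  {"claw": -1, "dx": 0.5, "dy": 0, "dz": 0, "yaw": -1},
  {"claw": -1, "dx": 0.7, "dy": 0.1, "dz": 0, "yaw": -1},
  {"claw": -1, "dx": 0.7, "dy": 0.2, "dz": 0, "yaw": -1},
  {"claw": -1, "dx": 0.5, "dy": 0.2, "dz": 0, "yaw": -1},
  {"claw": -1, "dx": 0.2, "dy": 0.1, "dz": 0, "yaw": -1},
])

```text
time_s: 15.4
ee_pos: [540.6, 179.4, 193.2]
ee_rot: [179.6, -0.3, 144.1]
force: [0.6, 0.2, -0.7]
gripper_width: 91.2
```

Request:
drive_tool([
  {"claw": -1, "dx": 0, "dy": 0, "dz": 0, "yaw": -1},
  {"claw": -1, "dx": 0, "dy": 0, "dz": 0, "yaw": -1},
  {"claw": -1, "dx": 0, "dy": 0, "dz": 0, "yaw": -1},
  {"claw": -1, "dx": 0, "dy": 0, "dz": 0, "yaw": -1},
  {"claw": -1, "dx": 0, "dy": 0, "dz": 0, "yaw": -1},
])

```text
time_s: 16.02
ee_pos: [540.6, 177.4, 191.3]
ee_rot: [179.6, -0.1, -171.6]
force: [1.0, 0.5, 0.0]
gripper_width: 91.3
```

Request:
drive_tool([
  {"claw": -1, "dx": 0, "dy": 0, "dz": 0, "yaw": -1},
  {"claw": -1, "dx": 0, "dy": 0, "dz": 0, "yaw": -1},
  {"claw": -1, "dx": 0, "dy": 0, "dz": 0, "yaw": -1},
  {"claw": -1, "dx": 0, "dy": 0, "dz": 0, "yaw": -1},
  {"claw": -1, "dx": 0, "dy": 0, "dz": 0, "yaw": -0.5},
])

```text
time_s: 16.65
ee_pos: [540.8, 174.8, 189.4]
ee_rot: [179.5, -0.1, -131.8]
force: [0.1, -0.3, 0.1]
gripper_width: 91.3
```

```bash
python3 loc.py; python3 plan.py 538.3 184.5 165 230|sed 's/np.float64//g'
```

```text
along -10.0 lat -0.7 z 189.4 front 160.0 rot [ 1.7955e+02 -7.0000e-02 -1.3176e+02] F -0.29 -0.08 0.09 t 16.65 w 91.3 q6 -121.8
from [540.8 174.8 189.4] -131.76 delta [ -2.5   9.7 -24.4] 1.76 t 16.65 w 91.3 q6 -121.8
0 {'dx': (-0.138), 'dy': (0.208), 'dz': (0.611), 'yaw': (-0.102)}
1 {'dx': (-0.141), 'dy': (0.206), 'dz': (0.611), 'yaw': (-0.102)}
```

Request:
drive_tool([
  {"claw": -1, "dx": -0.14, "dy": 0.2, "dz": 0.4, "yaw": 0},
  {"claw": -1, "dx": -0.14, "dy": 0.2, "dz": 0.4, "yaw": 0},
  {"claw": -1, "dx": 0, "dy": 0, "dz": 0.2, "yaw": 0},
])

```text
time_s: 17.02
ee_pos: [538.2, 184.4, 167.5]
ee_rot: [179.5, -0.1, -132.0]
force: [-0.1, 0.2, -0.0]
gripper_width: 91.5
```

```bash
python3 loc.py; python3 plan.py 538.3 184.5 113 228.2|sed 's/np.float64//g';  python3 - <<'E'
from h import *
f=grab('wrist','w13'); g=grab('scene','s13')
cv2.imwrite('pics/z13.png',np.hstack([cv2.resize(g['color'][80:200,240:360],(400,400),interpolation=cv2.INTER_CUBIC),cv2.resize(f['color'][150:300,180:330],(400,400),interpolation=cv2.INTER_CUBIC)]))
E
```

```text
along -0.1 lat 0.1 z 167.5 front 169.9 rot [ 1.7952e+02 -1.4000e-01 -1.3197e+02] F 0.17 0.08 -0.04 t 17.025 w 91.5 q6 -120.6
from [538.2 184.4 167.5] -131.97 delta [  0.1   0.1 -54.5] 0.17 t 17.025 w 91.5 q6 -120.6
0 {'dx': (-0.002), 'dy': (0.0), 'dz': (0.908), 'yaw': (-0.007)}
1 {'dx': (-0.002), 'dy': (0.0), 'dz': (0.908), 'yaw': (-0.007)}
2 {'dx': (-0.002), 'dy': (0.0), 'dz': (0.908), 'yaw': (-0.007)}
```

View pics/z13.png

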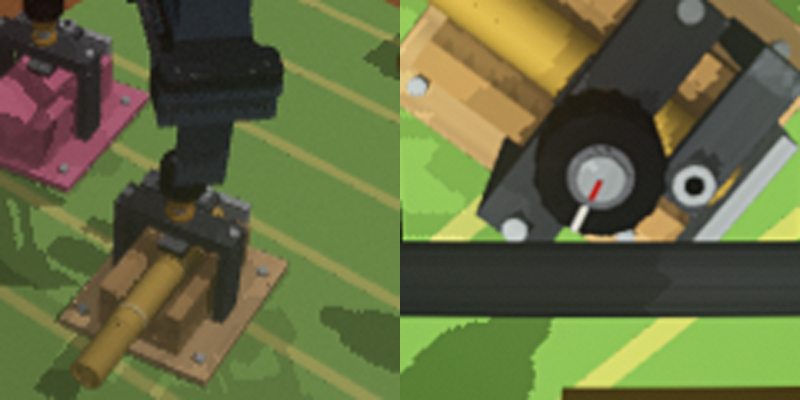

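Run:
```python
from loc import *
np.set_printoptions(precision=2,suppress=True)
f=load('w13'); q=lambda x,y:[180+x*.375-.3,150+y*.375-.3]
print('knob',onplane(f,[q(200,165),q(133,165),q(267,165)],145.5)); print('end',onplane(f,[q(201,176)],148))
s=telemetry.state(); print(proj(f,[[*s['ee_pos'][:2],s['ee_pos'][2]+z] for z in (0,19,33)]),s['torque'],s['ee_pos'])
```

```text
knob [[536.1  182.14 145.5 ]
 [548.7  170.74 145.5 ]
 [523.48 193.57 145.5 ]]
end [[537.3  183.83 148.  ]]
[[254.59 227.8 ]
 [254.8  240.81]
 [254.99 252.39]] [ 0.15 -0.11  0.07] [538.17 184.13 167.59]
```

Request:
drive_tool([
  {"claw": -1, "dx": 0, "dy": 0, "dz": 0.5, "yaw": 0},
  {"claw": -1, "dx": 0, "dy": 0, "dz": 0.8, "yaw": 0},
  {"claw": -1, "dx": 0, "dy": 0, "dz": 0.7, "yaw": 0},
  {"claw": -1, "dx": 0, "dy": 0, "dz": 0.5, "yaw": 0},
  {"claw": -0.3, "dx": 0, "dy": 0, "dz": 0.1, "yaw": 0},
], grip_force=40)

```text
time_s: 17.75
ee_pos: [538.0, 184.2, 112.7]
ee_rot: [179.5, -0.1, -132.0]
force: [-0.7, 0.0, 0.7]
gripper_width: 83.7
```

```bash
python3 loc.py; python3 plan.py 538 184.2 114 228.2|sed 's/np.float64//g'
```

```text
along -0.3 lat 0.3 z 112.7 front 169.7 rot [ 1.7954e+02 -1.3000e-01 -1.3201e+02] F 0.15 0.67 0.74 t 17.75 w 83.7 q6 -120.6
from [538.  184.2 112.7] -132.01 delta [-0.   0.   1.3] 0.21 t 17.75 w 83.7 q6 -120.6
0 {'dx': (-0.001), 'dy': (0.002), 'dz': (-0.064), 'yaw': (-0.024)}
```

Request:
drive_tool([
  {"claw": 1, "dx": 0, "dy": 0, "dz": -0.05, "yaw": 0},
  {"claw": 1, "dx": 0, "dy": 0, "dz": 0, "yaw": 0},
  {"claw": 1, "dx": 0, "dy": 0, "dz": 0, "yaw": 0},
  {"claw": 1, "dx": 0, "dy": 0, "dz": 0, "yaw": 0},
  {"claw": 1, "dx": 0, "dy": 0, "dz": 0, "yaw": 0},
], grip_force=40)

```text
time_s: 18.38
ee_pos: [539.0, 184.5, 115.2]
ee_rot: [179.6, 0.0, -132.0]
force: [-1.5, 2.5, 2.0]
gripper_width: 34.2
```

Request:
drive_tool([
  {"claw": 1, "dx": 0, "dy": 0, "dz": 0, "yaw": 0},
  {"claw": 1, "dx": 0, "dy": 0, "dz": 0, "yaw": 0},
  {"claw": 1, "dx": 0, "dy": 0, "dz": 0, "yaw": 0},
])

```text
time_s: 18.75
ee_pos: [538.8, 184.7, 115.3]
ee_rot: [179.6, 0.0, -132.0]
force: [-0.0, -0.2, -0.4]
gripper_width: 33.3
```

```bash
cat > tq.py <<'E'
from loc import *
loc(); s=telemetry.state(); r=s['ee_rot'][2]; print('psi %.2f'%(r%360),'turned rad %.3f'%np.radians(228.0-((r+90)%360-90 if r<0 else r)), 'tq',s['torque'].round(3),'eff6',s['effort'][5].round(3), 'w',s['gripper_width'])
E
python3 tq.py
```

```text
along 0.1 lat -0.5 z 115.3 front 170.1 rot [ 1.7960e+02  2.0000e-02 -1.3201e+02] F -0.2 0.05 -0.38 t 18.75 w 33.3 q6 -120.6
psi 227.99 turned rad 0.000 tq [ 0.125 -0.084  0.003] eff6 -0.005 w 33.254500427054275
```

Request:
drive_tool([
  {"claw": 1, "dx": 0, "dy": 0, "dz": 0.015, "yaw": 0.6},
  {"claw": 1, "dx": 0, "dy": 0, "dz": 0.015, "yaw": 0.6},
  {"claw": 1, "dx": 0, "dy": 0, "dz": 0.015, "yaw": 0.6},
])

```text
time_s: 19.12
ee_pos: [538.9, 184.6, 114.8]
ee_rot: [179.6, -0.1, -147.9]
force: [-1.2, 0.1, 1.2]
gripper_width: 33.3
```

```bash
python3 tq.py
```

```text
along 0.0 lat -0.6 z 114.8 front 170.0 rot [ 1.7965e+02 -8.0000e-02 -1.4789e+02] F 0.36 1.19 1.18 t 19.125 w 33.3 q6 -104.7
psi 212.11 turned rad 0.277 tq [0.138 0.    0.093] eff6 -0.485 w 33.325335143608484
```

Request:
drive_tool([
  {"claw": 1, "dx": 0, "dy": 0, "dz": 0.015, "yaw": 0.8},
  {"claw": 1, "dx": 0, "dy": 0, "dz": 0.015, "yaw": 0.8},
  {"claw": 1, "dx": 0, "dy": 0, "dz": 0.015, "yaw": 0.8},
  {"claw": 1, "dx": 0, "dy": 0, "dz": 0.015, "yaw": 0.8},
  {"claw": 1, "dx": 0, "dy": 0, "dz": 0.015, "yaw": 0.8},
])

```text
time_s: 19.75
ee_pos: [538.9, 184.3, 113.5]
ee_rot: [179.8, -0.3, 176.7]
force: [-0.8, 0.0, 0.2]
gripper_width: 33.5
```

```bash
python3 tq.py
python3 - <<'E'
from h import *
f=grab('wrist','w14'); g=grab('scene','s14')
cv2.imwrite('pics/z14.png',np.hstack([cv2.resize(g['color'][80:200,240:360],(400,400),interpolation=cv2.INTER_CUBIC),cv2.resize(f['color'][150:300,180:330],(400,400),interpolation=cv2.INTER_CUBIC)]))
E
```

```text
along -0.3 lat -0.6 z 113.5 front 169.7 rot [179.82  -0.25 176.72] F 0.2 0.82 0.25 t 19.75 w 33.5 q6 -69.3
psi 176.72 turned rad 0.895 tq [ 0.126 -0.122  0.103] eff6 -0.688 w 33.45396029374136
```

View pics/z14.png

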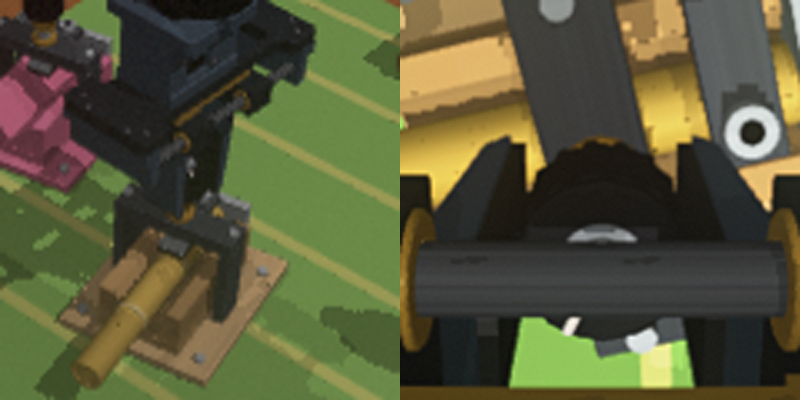

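The white mark (zoom 570,325) turns with the gripper, so the pads aren't slipping. I'll keep turning and watch the torque.

Request:
drive_tool([
  {"claw": 1, "dx": 0, "dy": 0, "dz": 0.013, "yaw": 0.8},
  {"claw": 1, "dx": 0, "dy": 0, "dz": 0.013, "yaw": 0.8},
  {"claw": 1, "dx": 0, "dy": 0, "dz": 0.013, "yaw": 0.8},
  {"claw": 1, "dx": 0, "dy": 0, "dz": 0.013, "yaw": 0.8},
])

```text
time_s: 20.35
ee_pos: [538.9, 184.1, 112.7]
ee_rot: [180.0, -0.3, 149.2]
force: [-1.2, -0.1, 1.7]
gripper_width: 33.0
```

```bash
python3 tq.py
```

```text
along -0.5 lat -0.5 z 112.7 front 169.5 rot [179.99  -0.29 149.2 ] F 0.17 1.22 1.71 t 20.35 w 33.0 q6 -41.8
psi 149.20 turned rad 1.375 tq [ 0.078 -0.005  0.104] eff6 -0.671 w 32.95328722413736
```

Request:
drive_tool([
  {"claw": 1, "dx": 0, "dy": 0, "dz": 0.012, "yaw": 0.7},
  {"claw": 1, "dx": 0, "dy": 0, "dz": 0.012, "yaw": 0.7},
])

```text
time_s: 20.6
ee_pos: [538.8, 184.0, 112.2]
ee_rot: [-179.9, -0.3, 137.1]
force: [-0.7, 0.2, -0.2]
gripper_width: 32.8
```

```bash
python3 tq.py
```

```text
along -0.6 lat -0.4 z 112.2 front 169.4 rot [-179.94   -0.28  137.08] F 0.3 0.63 -0.22 t 20.6 w 32.8 q6 -29.6
psi 137.08 turned rad 1.587 tq [ 0.065 -0.012  0.166] eff6 -0.569 w 32.75103576763149
```

Request:
drive_tool([
  {"claw": 1, "dx": 0, "dy": 0, "dz": 0.012, "yaw": 0.7},
  {"claw": 1, "dx": 0, "dy": 0, "dz": 0.012, "yaw": 0.7},
])

```text
time_s: 20.85
ee_pos: [538.8, 183.9, 111.8]
ee_rot: [-179.9, -0.3, 125.0]
force: [-0.6, -0.2, 0.5]
gripper_width: 33.4
```

```bash
python3 tq.py
```

```text
along -0.7 lat -0.3 z 111.8 front 169.3 rot [-179.86   -0.25  124.97] F -0.1 0.62 0.5 t 20.85 w 33.4 q6 -17.5
psi 124.97 turned rad 1.798 tq [ 0.018 -0.04   0.108] eff6 -0.57 w 33.35715208864261
```

Request:
drive_tool([
  {"claw": 1, "dx": 0, "dy": 0, "dz": 0.012, "yaw": 0.7},
  {"claw": 1, "dx": 0, "dy": 0, "dz": 0.012, "yaw": 0.7},
])

```text
time_s: 21.1
ee_pos: [538.7, 183.9, 111.4]
ee_rot: [-179.8, -0.2, 112.9]
force: [-0.7, -0.1, 0.4]
gripper_width: 33.0
```

```bash
python3 tq.py; python3 tq.py|tail -1
```

```text
along -0.7 lat -0.3 z 111.4 front 169.3 rot [-179.8    -0.21  112.86] F -0.02 0.68 0.42 t 21.1 w 33.0 q6 -5.4
psi 112.86 turned rad 2.010 tq [0.02  0.035 0.109] eff6 -0.57 w 33.0100234755987
psi 112.86 turned rad 2.010 tq [0.02  0.035 0.109] eff6 -0.57 w 33.0100234755987
```

Request:
drive_tool([
  {"claw": 1, "dx": 0, "dy": 0, "dz": 0.012, "yaw": 0.7},
  {"claw": 1, "dx": 0, "dy": 0, "dz": 0.012, "yaw": 0.7},
])

```text
time_s: 21.35
ee_pos: [538.6, 183.8, 111.2]
ee_rot: [-179.8, -0.1, 100.8]
force: [-0.6, 0.1, 2.1]
gripper_width: 33.2
```

```bash
python3 tq.py
```

```text
along -0.7 lat -0.2 z 111.2 front 169.3 rot [-1.7976e+02 -1.5000e-01  1.0075e+02] F 0.23 0.55 2.06 t 21.35 w 33.2 q6 6.7
psi 100.75 turned rad 2.221 tq [0.03  0.062 0.118] eff6 -0.541 w 33.22176389324847
```

Request:
drive_tool([
  {"claw": 1, "dx": 0, "dy": 0, "dz": 0.012, "yaw": 0.7},
  {"claw": 1, "dx": 0, "dy": 0, "dz": 0.012, "yaw": 0.7},
])

```text
time_s: 21.6
ee_pos: [538.5, 183.7, 111.0]
ee_rot: [-179.7, -0.1, 88.7]
force: [-1.1, 0.1, 1.2]
gripper_width: 33.0
```

```bash
python3 tq.py
python3 - <<'E'
from h import *
f=grab('wrist','w15'); g=grab('scene','s15')
cv2.imwrite('pics/z15.png',np.hstack([cv2.resize(g['color'][80:200,240:360],(400,400),interpolation=cv2.INTER_CUBIC),cv2.resize(f['color'][150:300,180:330],(400,400),interpolation=cv2.INTER_CUBIC)]))
E
```

```text
along -0.8 lat -0.0 z 111.0 front 169.2 rot [-1.7972e+02 -8.0000e-02  8.8660e+01] F 0.26 1.04 1.23 t 21.6 w 33.0 q6 18.8
psi 88.66 turned rad 2.432 tq [0.018 0.023 0.191] eff6 -0.497 w 33.01336175693512
```

View pics/z15.png

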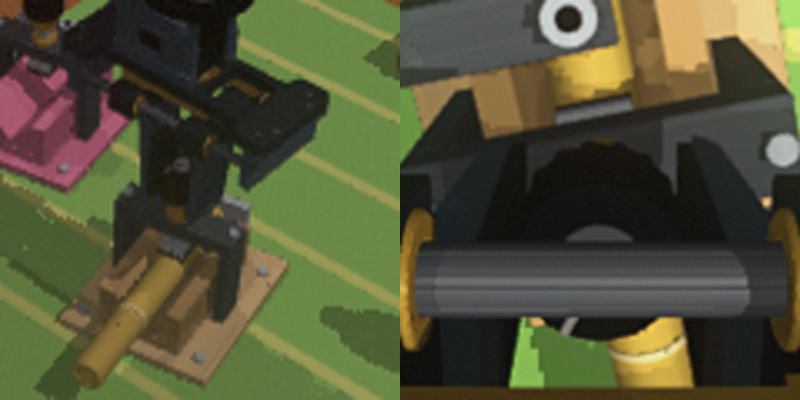

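Run:
```python
from h import *
g=load('s15'); f=load('w15'); 
cv2.imwrite('pics/z16.png',np.hstack([cv2.resize(g['color'][115:150,275:310],(400,400),interpolation=cv2.INTER_CUBIC),cv2.resize(f['color'][225:290,230:280],(308,400),interpolation=cv2.INTER_CUBIC)]))
```

```text
(no output)
```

View pics/z16.png

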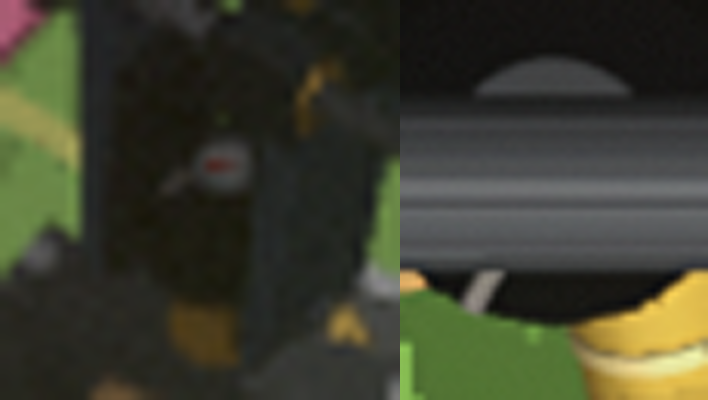

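```bash
cat > ang.py <<'E'
from loc import *
def angs(tag,ctr,wh,rd,org,sc,zk=140.5):
    f=load(tag); q=lambda p:[org[0]+p[0]/sc-.5+.5/sc, org[1]+p[1]/sc-.5+.5/sc]
    C=onplane(f,[q(ctr)],zk+2.)[0]; w=onplane(f,[q(wh)],zk)[0]; r=onplane(f,[q(rd)],zk+2)[0]
    A=np.array([538.3,184.5])
    a=lambda d:np.degrees(np.arctan2(d[1],d[0]))
    print('ctr',C,'wh r',np.linalg.norm((w-C)[:2]),'ang w',a(w-C),'ang r',a(r-C),np.linalg.norm((r-C)[:2]))
E
python3 - <<'E'
from ang import *
# iso: 3 hues
g=load('s15')['color'].astype(int); print((g[115:150,275:310,2]-g[115:150,275:310,1])[10:20,12:26])
angs('s15',(224,165),(175,184),(205,168),(275,115),400/35)
print(20.3-np.degrees(2.432))
E
```

```text
[[ 2  0  1  0  4  2  1 -5 -1  0  1  2 -1  4]
 [ 4  2  2  0  1  3  1  0  0  0 -3  0 -1  0]
 [ 0  2  3 -1  2  3  2  0  1  1  0 -2  0  0]
 [ 0  2  2  3  2 -1  4  5  3  1 -1 -3 -2 -3]
 [ 1  3  1  2  3  1 31 26 12  0  1 -2 -3 -3]
 [ 4 -1  0  3  3  1  0  0  0 -1 -2 -1 -4 -2]
 [ 1  1  4  3  2  3 -1 -1 -1  2 -3 -3 -3 -2]
 [ 1  2  2  2  2  2  0  2  4  0 -1 -4 -3 -4]
 [ 3  2  3  4  1  2  3 -1  2  1 -4 -2 -3 -5]
 [ 1  2  2 -1  3  1 -2  2 -1  0 -3 -3 -2 -3]]
ctr [538.75013151 182.1699133  142.5       ] wh r 11.098128225837655 ang w -119.18133434261861 ang r -125.73868713659814 4.18205496023552
-119.0433357758162
```

The scene view puts the white line at −119°, which matches the turn so far. The red line is roughly aligned with it, so the clutch hasn't slipped yet. I'll continue.

Request:
drive_tool([
  {"claw": 1, "dx": 0, "dy": 0, "dz": 0.012, "yaw": 0.7},
  {"claw": 1, "dx": 0, "dy": 0, "dz": 0.012, "yaw": 0.7},
])

```text
time_s: 21.95
ee_pos: [538.3, 183.8, 110.9]
ee_rot: [-179.7, -0.0, 76.9]
force: [-0.6, 0.4, 2.5]
gripper_width: 33.0
```

```bash
python3 tq.py
python3 - <<'E'
from h import *
g=grab('scene','s17'); f=grab('wrist','w17')
cv2.imwrite('pics/z17.png',np.hstack([cv2.resize(g['color'][115:150,275:310],(400,400),interpolation=cv2.INTER_CUBIC),cv2.resize(f['color'][225:290,230:280],(308,400),interpolation=cv2.INTER_CUBIC)]))
E
python3 tq.py
```

```text
along -0.7 lat 0.1 z 110.9 front 169.3 rot [-1.7971e+02 -2.0000e-02  7.6900e+01] F 0.48 0.5 2.46 t 21.95 w 33.0 q6 30.6
psi 76.90 turned rad 2.637 tq [0.03  0.111 0.227] eff6 -0.445 w 33.00775231041448
along -0.7 lat 0.1 z 110.8 front 169.3 rot [-1.7971e+02 -2.0000e-02  7.7020e+01] F 0.68 1.72 2.22 t 22.05 w 33.1 q6 30.5
psi 77.02 turned rad 2.635 tq [ 0.004  0.037 -0.009] eff6 0.354 w 33.08962662090435
```

View pics/z17.png

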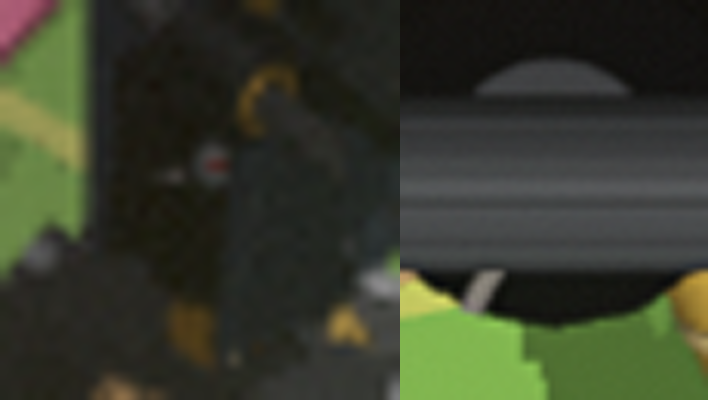

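Torque has risen from 0.11 to 0.23, so the slip regime is starting at about 2.6 rad turned. I'll go on in small steps.

Request:
drive_tool([
  {"claw": 1, "dx": 0, "dy": 0, "dz": 0, "yaw": 0.7},
  {"claw": 1, "dx": 0, "dy": 0, "dz": 0, "yaw": 0.7},
])

```text
time_s: 22.3
ee_pos: [538.2, 183.8, 110.8]
ee_rot: [-179.7, 0.1, 65.2]
force: [-0.6, 0.7, 1.4]
gripper_width: 33.3
```

```bash
python3 tq.py
```

```text
along -0.7 lat 0.2 z 110.8 front 169.3 rot [-1.797e+02  5.000e-02  6.518e+01] F 0.81 0.42 1.4 t 22.3 w 33.3 q6 42.3
psi 65.18 turned rad 2.842 tq [0.015 0.051 0.234] eff6 -0.432 w 33.3247517893476
```

Request:
drive_tool([
  {"claw": 1, "dx": 0, "dy": 0, "dz": 0, "yaw": 0.7},
  {"claw": 1, "dx": 0, "dy": 0, "dz": 0, "yaw": 0.7},
])

```text
time_s: 22.55
ee_pos: [538.1, 183.8, 110.8]
ee_rot: [-179.7, 0.1, 53.3]
force: [-1.3, 0.3, 1.3]
gripper_width: 33.3
```

```bash
python3 tq.py
python3 - <<'E'
from h import *
g=grab('scene','s18'); f=grab('wrist','w18'); t=grab('top','t18')
cv2.imwrite('pics/z18.png',np.hstack([cv2.resize(g['color'][115:150,275:310],(400,400),interpolation=cv2.INTER_CUBIC),cv2.resize(f['color'][200:290,210:300],(400,400),interpolation=cv2.INTER_CUBIC)]))
E
```

```text
along -0.6 lat 0.3 z 110.8 front 169.4 rot [-1.7972e+02  1.2000e-01  5.3310e+01] F 0.51 1.23 1.28 t 22.55 w 33.3 q6 54.2
psi 53.31 turned rad 3.049 tq [0.01  0.098 0.249] eff6 -0.432 w 33.289086661602155
```

View pics/z18.png

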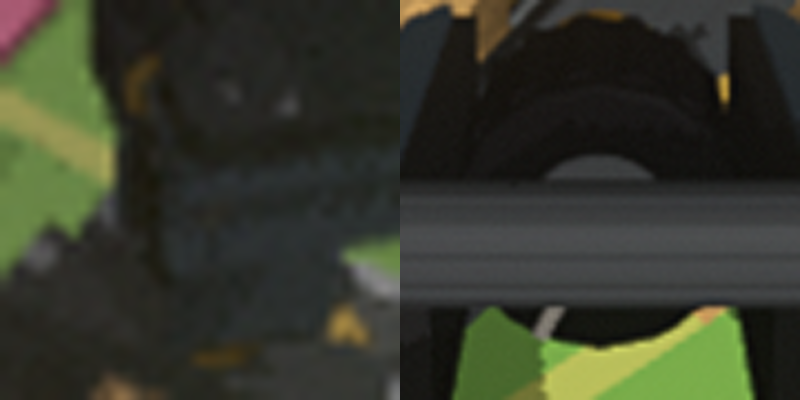

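Torque holds steady at 0.23–0.25 and the sinking has stopped, so the clutch is slipping, having started at about 2.5–2.6 rad. I'll turn about 0.35 rad more, which makes roughly three clicks.

Request:
drive_tool([
  {"claw": 1, "dx": 0, "dy": 0, "dz": 0, "yaw": 0.6},
  {"claw": 1, "dx": 0, "dy": 0, "dz": 0, "yaw": 0.6},
  {"claw": 1, "dx": 0, "dy": 0, "dz": 0, "yaw": 0.6},
  {"claw": 1, "dx": 0, "dy": 0, "dz": 0, "yaw": 0.6},
])

```text
time_s: 23.2
ee_pos: [537.9, 184.0, 110.9]
ee_rot: [-179.8, 0.2, 33.2]
force: [-1.3, 1.0, 2.0]
gripper_width: 33.2
```

```bash
python3 tq.py
```

```text
along -0.4 lat 0.4 z 110.9 front 169.6 rot [-179.76    0.22   33.19] F 1.23 1.05 2.04 t 23.2 w 33.2 q6 74.3
psi 33.19 turned rad 3.400 tq [0.068 0.184 0.267] eff6 -0.333 w 33.20206271201302
```

Request:
drive_tool([
  {"claw": 1, "dx": 0, "dy": 0, "dz": 0, "yaw": 0},
  {"claw": -1, "dx": 0, "dy": 0, "dz": 0, "yaw": 0},
  {"claw": -1, "dx": 0, "dy": 0, "dz": 0, "yaw": 0},
  {"claw": -1, "dx": 0, "dy": 0, "dz": 0, "yaw": 0},
  {"claw": -1, "dx": 0, "dy": 0, "dz": 0, "yaw": 0},
])

```text
time_s: 23.82
ee_pos: [538.4, 183.6, 110.5]
ee_rot: [-179.8, 0.2, 33.7]
force: [-0.2, 0.3, 0.1]
gripper_width: 70.5
```

Request:
drive_tool([
  {"claw": -1, "dx": 0, "dy": 0, "dz": -0.4, "yaw": 0},
  {"claw": -1, "dx": 0, "dy": 0, "dz": -0.8, "yaw": 0},
  {"claw": -1, "dx": 0, "dy": 0, "dz": -1, "yaw": 0},
  {"claw": -1, "dx": 0, "dy": 0, "dz": -1, "yaw": 0},
  {"claw": -1, "dx": -0.3, "dy": 0, "dz": -0.8, "yaw": 0},
])

```text
time_s: 24.45
ee_pos: [534.1, 180.3, 195.9]
ee_rot: [-179.8, 0.1, 33.7]
force: [-0.5, 0.5, 0.1]
gripper_width: 91.1
```

Request:
drive_tool([
  {"claw": -1, "dx": -0.7, "dy": 0, "dz": 0, "yaw": 0},
  {"claw": -1, "dx": -0.7, "dy": 0, "dz": 0, "yaw": 0},
  {"claw": -1, "dx": -0.7, "dy": 0, "dz": 0, "yaw": 0},
  {"claw": -1, "dx": -0.2, "dy": 0, "dz": 0, "yaw": 0},
])

```text
time_s: 24.95
ee_pos: [491.6, 152.2, 196.4]
ee_rot: [-179.8, 0.2, 33.7]
force: [0.4, -0.8, -0.6]
gripper_width: 91.5
```

```bash
python3 tq.py
python3 - <<'E'
from h import *
g=grab('scene','s20'); f=grab('wrist','w20'); grab('top','t20')
E
```

```text
along -23.2 lat 51.8 z 196.4 front 146.8 rot [-1.7981e+02  1.7000e-01  3.3710e+01] F -0.88 -0.26 -0.56 t 24.95 w 91.5 q6 72.1
psi 33.71 turned rad 3.391 tq [-0.08   0.028  0.   ] eff6 0.006 w 91.49273649298704
```

View pics/w20.png

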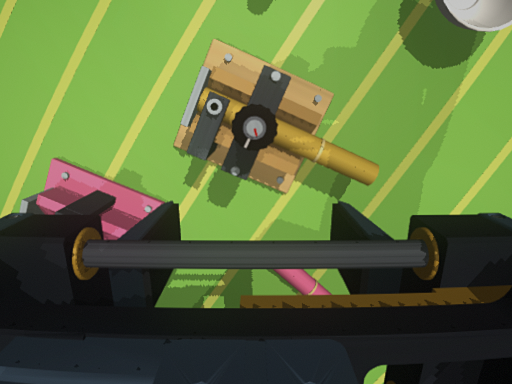

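Run:
```python
from h import *
f=load('w20'); cv2.imwrite('pics/z20.png',np.hstack([cv2.resize(f['color'][100:155,225:285],(436,400),interpolation=cv2.INTER_CUBIC),cv2.resize(f['color'][60:140,175:235],(300,400),interpolation=cv2.INTER_CUBIC)]))
```

```text
(no output)
```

View pics/z20.png

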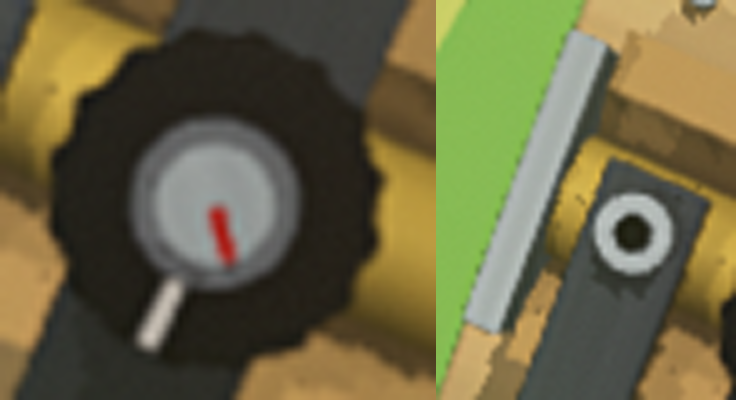

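Run:
```python
from loc import *
from axis import tubeaxis
np.set_printoptions(precision=2,suppress=True)
f=load('w20'); s=436/60; q=lambda x,y:[225+(x+.5)/s-.5,100+(y+.5)*55/400-.5]
r=onplane(f,[q(216,208),q(231,265)],143.5); w=onplane(f,[q(177,280),q(148,350)],141)
# centroid of colour pixels
a=lambda d:np.degrees(np.arctan2(d[1],d[0]))
C=onplane(f,[q(216,203)],143.5)[0]
print('axis',C,'red',a(r[1]-r[0]),'white',a(w[1]-w[0]),'white radial',a(w.mean(0)-C),np.linalg.norm((w.mean(0)-C)[:2]))
# tube axis vs vee, tube near end
g=load('scene','') if 0 else load('s20')
for t in('s11','s20'):
    im=load(t)['color']; 
a1=load('s11')['color'][110:240,200:340];a2=load('s20')['color'][110:240,200:340]
cv2.imwrite('pics/z21.png',np.hstack([cv2.resize(x,(400,371),interpolation=cv2.INTER_CUBIC) for x in(a1,a2)]))
```

```text
axis [538.08 184.18 143.5 ] red -131.41323073705138 white -169.17751474262707 white radial -171.94907366732318 12.810106180946217
```

View pics/z21.png

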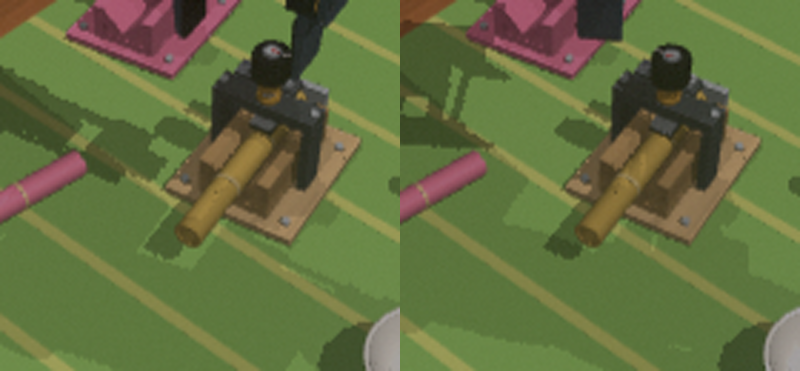

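The white line stands 38–40° (about 0.68 rad) clockwise past the red one. The tube's rear end is at the same pixel before and after tightening, and its front end meets the stop plate. The arm is clear, so I'll hand in.

```bash
python3 -c "
from h import *
a=load('scene0')['color'].astype(int);b=load('s20')['color'].astype(int)
for n,(x0,y0,x1,y1) in dict(bowl=(325,215,380,265),sticks=(222,290,290,360),glue=(360,148,392,200)).items(): print(n,abs(a-b)[y0:y1,x0:x1].mean())
print(job.job_done()); print(telemetry.state()['time_s'])"
```

```text
bowl 3.1658181818181816
sticks 2.509033613445378
glue 2.149639423076923
the job is handed in; nothing more can be done
None
the job is handed in; nothing more can be done
```

The tube is clamped against the stop and the job is handed in. It reported no verdict. My last checks agreed with the goal, except that the clutch turned slightly under three full clicks.

- **Tube:** I took the straw tube from its cradle, lowered it into the open end of the vee and slid it under the clamp. It met the stop at about 7.5 N at most, and I held it there at about 5 N. After tightening, the scene view showed its rear end at the same place as before. The wrist view showed its front end at the stop plate, though the gap there was only judged by eye.
- **Clamp:** I turned the knob about 3.4 rad clockwise in one grip, with no slip at the pads. Wrist torque rose from about 0.11 to 0.25 N m and the knob stopped sinking, as expected when the clutch slips. The shoe force itself was not measured.
- **Clutch:** After release, the white line stood 38–40° (about 0.68 rad) clockwise past the red one. That is about 2.6 clicks' worth of turn, inside the 0.45–1.6 rad limit.
- **Surroundings:** The picture patches round the bowl, block of sticks and glue bottle were almost unchanged from the start, and the open gripper was clear of everything. The clock read about 25 s of the 72 allowed.
- **Disagreement:** The top and scene cameras placed the jig about 3 mm to one side of where the wrist camera did. Contact forces supported the wrist camera, so I used its figure for the knob.

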